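# Clamp a brass bar in a filing clamp

### The job

Load the brass bar into the filing clamp ready for filing: lay it flat between the two rails and push it gently home against the end stop under the arm, then turn the ball knob clockwise until the rubber foot just touches the bar and about a twelfth of a turn more, so that the bar is held firmly without being crushed, and let go. Leave the file, the pliers and the tin tray where they lie.

Things in the scene. Friction and masses are not known exactly. Their poses are not given: they have to be found in the camera images.
- clamp: Grey cast filing clamp fixed to the table, a C-frame open at the front. Origin: on the table under the vertical screw axis; x from the open front to the column, z up. Base plate 14 mm high, 90 mm wide, x -76 to +70 mm. Arm over it: 44 mm wide, front edge at x = -18 mm, underside 57 mm, top 96 mm above the table.
- channel (a point): Middle of the channel floor, on the base 54 mm in front of the screw axis, 14 mm above the table; axes as the clamp. Two steel rails 6 mm high (tops 20 mm above the table) leave a straight channel 23 mm wide from here 70 mm to +x; from here 15 mm to -x it flares open as a mouth.
- stop: Steel stop screw on the column at the channel's far end. Its frame is the clamp's: the flat face (10 mm across, 20 mm above the table) is at x = +22 mm, so a 160 mm bar that is home has its middle at x = -58 mm. It bends if rammed with more than 40 N.
- foot: Round rubber-faced foot under the screw, 25 mm across; origin: centre of its flat underside. It does not turn. It starts 2 to 8 mm above a bar lying in the channel. Once it bears on the bar it gives 1 mm per 45 N, so 86 N per radian of knob: 20 to 70 N is a firm hold, over 90 N crushes the bar.
- ball_center (a point): Centre of the smooth black ball knob, 40 mm across, on top of the screw, about 140 mm above the table, at least 16 mm free under it. Clockwise seen from above lowers ball and foot 12 mm a turn. Polished (friction 0.5): hold it at its widest part, sink with it. Turning takes 0.15 N m, plus 0.0019 N m per newton on the foot; it stays where left.
- bar: Straight solid brass bar of rough stock, 160 mm long, 20 mm wide and 9.5 to 14.5 mm thick (it differs from bar to bar), about 0.3 kg, lying loose on the table to the right of the clamp; origin: centre of its underside, x along its length, z up. Both ends are alike.
- needle_file: Bystander: needle file with white handle, 179 mm long, 12 mm thick, lying left of the clamp; origin: centre of its underside, y along it.
- pliers: Bystander: fine-nose pliers with blue handles, 150 x 52 x 10 mm, lying flat at the left, nearer the robot than the file; origin: centre of their underside, y along them, handles at +y.
- tin_tray: Bystander: flat open tinplate tray with round discs in it, 112 x 160 x 23 mm, standing at the right; origin: centre of its underside.
There are look-alikes about, which are no part of the job. Of the things like the bar, leave any that is purple; of the rest the smaller one is meant.

How it is judged:
On the way, in this order (a step that is already met when the one before it is completed fails the run):
1. the bar lies flat between the rails, home against the stop (x of bar in the frame of clamp between -0.06 and -0.055 m and y of bar in the frame of clamp between -0.004 and 0.004 m and z of bar in the frame of clamp below 0.016 m and angle between bar's own z axis and vertical below 0.04 rad), for 0.2 s.
2. the foot bears on the bar with more than 20 N (contact force between foot and bar above 20 N), for 0.2 s.
At the end, for the whole second after the job is handed in: The bar lies flat between the rails (within 4 mm of the channel's middle, not lifted more than 2 mm), its end within 2 mm of the stop, at rest; the foot bears on it with 20 to 70 N; the bystanders lie within 20 mm of where they were (all of step 1 and contact force between foot and bar between 20 and 70 N and linear speed of bar below 0.01 m/s); the robot touches nothing.
It fails at once if the foot presses on the bar with more than 90 N (contact force between foot and bar above 90 N).
It fails at once if the bar is rammed against the stop with more than 40 N (contact force between bar and stop above 40 N).
It fails at once if a bystander is moved more than 20 mm (distance of any of needle_file, pliers, tin_tray from where it was at the start of the episode above 0.02 m).
It also fails if it takes over 72 s, if anything falls off the work surface, if the arm or the gripper's body presses on something with over 40 N, if the wrist force passes 120 N, or if a joint passes its speed limit or range.

### The arm

A 6-joint arm with a two-finger parallel gripper is mounted at the origin on a cart in front of the work surface, level with it; the furniture and walls round the work are solid. World frame = base frame: x ahead of the robot, y to its left, z up, the work surface at z = 0. Lengths are in m, angles in rad, forces in N, time in s.
With the tool pointing down it reaches from about 0.3 to 0.875 m from the base axis. Payload 6.4 kg.
Tool frame: the origin (TCP) lies on the centre line of the jaws, within the pads' length; the fingertips stand 11 mm ahead of it and the grasp point (between the pads) lies 8 mm behind it; z points along the fingers, y is the direction in which the jaws open and shut (so a half turn about z gives the same grasp; the last joint's range is limited). The gripper opens to 88 mm and grips with 3 to 60 N. Pads are 18 mm wide; open, the fingers measure 123 mm over their backs; the gripper's body (75 mm by 187 mm) begins 45 mm behind the grasp point.
Start: joints at [-1.414, 0.181, 1.607, -0, 1.354, -0.206], TCP at [0.204, -0.538, 0.25] pointing down, gripper open.
Joint ranges: [-2.99, 2.99], [-0.89, 2.07], [0.3, 2.58], [-1.14, 4.28], [0, 2.63], [-3.12, 3.12]. Speed limits (rad/s): [2.57, 2.57, 3.01, 3.14, 3.14, 3.14].

### API

Orientations are given as a rotation vector (axis times angle).
In Python, from plant import arm gives the robot as it stands.
- The arm moves only by the tool drive_tool, never from a script. Its argument "series" is a list of rows, each a list of 2 entries, a list of its own where there are three numbers: the shift along the tool's x, y, z in mm, then the turn about the tool's z in degrees. A call has 1 to 10 rows; each row shifts and turns the pose as measured when the row begins, along the tool's axes as they then stand; what a row does not reach is not made up. A row lasts 1/10 s, in which the tool goes at most 50 mm and 8.59 degrees, less where a joint would pass 70% of its speed; a pose out of reach is approached as far as the arm can. A call with a gripper value outside its range is refused whole. "fingers" is the finger opening in mm, from 0 to 88.1, set as the call begins (left out, the last holds). The fingers move at their own pace and stop on an object; "squeeze" is the grip in N (left out, the last holds). Time passes only in rows, so rows that do not move let the fingers close. It gives the time, the measured TCP pose, the force and the opening at its end, in the units of the state.
- arm.get_state(): the state, without advancing time (a new reading comes with each control period).
- arm.grab_frame(name): name is "side" or "top"; returns a dict with "img" (400x640x3 uint8, red, green, blue), "camera_matrix" (3x3 intrinsics, pixels), "k1" (the pictures are not rectified: a ray, as slopes to the right and down, at radius r is drawn at 1 + k1 r^2 times it, then the intrinsics apply), "T" (4x4, takes a point from camera to world coordinates). Camera axes: x right, y down, z forward; pixel columns grow to the right and rows downward; lengths in m; the calibration is good to about 2 mm. A picture is of the moment at which its call begins. There is no depth.
- arm.hand_in(): hands the job in, once; it reports no verdict.
Trained networks look in a picture, given as the dict that the camera call returned (one of the last four; its "shot" number tells which), for a name from the list of things; names that differ only in an ending like _2 or _b are one class to them, and where a whole thing is asked for, a point or a joint stands for the part that bears it (a point fixed in the world has none). Each returns a list of dicts, best first, with "conf" (0 to 1); they miss things now and then, are a little off and sometimes report something else, mostly with a low value. They report only what shows in the picture. A call takes as long as a camera call. They do not tell look-alikes from the thing itself.
- arm.spot_in(picture, target): "bbox" ([centre column, centre row, width, height] in pixels, round what is visible of it).
- arm.outline_of(picture, target): "mask" (400x640 bool, what is visible of it) and "bbox" ([centre column, centre row, width, height] in pixels, round what is visible of it).
The state is a dict: "t": time; "q": joint angles; "joint_vel": joint speeds; "effort": joint torques, N m; "ee_pos": TCP position; "tcp_rot": TCP orientation; "ft_force": force on the tool from outside, world axes, zero at the start; "wrist_torque": the same for the moment, N m; "gripper_width": finger opening in m.
Only numpy, scipy, OpenCV 4.12 (cv2) and the standard library are available. Lean on these libraries where they do the work, as an engineer would, in place of code of your own. Each camera call takes 0.05 s, during which the arm holds its last target.

## Working session

There is one attempt and no reset: what is moved stays moved. The work goes in short steps, Python scripts to look and compute and a tool call to move; the robot and the scene stay as the last step left them, time stands still between calls to the robot, and variables do not carry over. Pictures are saved under pics/ and viewed, and the job is handed in when it is done.

Besides the shell and the picture viewer there is one more tool, called after "Request:" as a command line: name --argument value ..., lists and objects as JSON in quotes. drive_tool: Moves the arm, as the interface text tells. Its arguments: {"type":"object","properties":{"series":{"type":"array","items":{"type":"array"}},"fingers":{"type":"number"},"squeeze":{"type":"number"}},"required":["series"]}

```bash
ls; mkdir -p pics
cat > h.py <<'E'
import numpy as np, cv2
from plant import arm
def save(n,img): cv2.imwrite('pics/'+n+'.png',cv2.cvtColor(img,cv2.COLOR_RGB2BGR))
def ray(f,uv):
    K=np.array(f['camera_matrix']);d=np.array([f['k1'],0,0,0,0],float)
    p=np.asarray([uv],float).reshape(-1,1,2)
    n=cv2.undistortPoints(p,K,d).reshape(-1,2)
    T=np.array(f['T']);r=np.c_[n,np.ones(len(n))]@T[:3,:3].T
    return T[:3,3],r
def atz(f,uv,z):
    o,r=ray(f,uv);s=(z-o[2])/r[:,2];return o+r*s[:,None]
def proj(f,P):
    T=np.array(f['T']);K=np.array(f['camera_matrix']);P=np.atleast_2d(P)
    c=(P-T[:3,3])@T[:3,:3]
    return cv2.projectPoints(c,np.zeros(3),np.zeros(3),K,np.array([f['k1'],0,0,0,0],float))[0].reshape(-1,2)
E
python3 - <<'E'
from h import *
for n in ('top','side'):
    f=arm.grab_frame(n);save(n+'0',f['img']);print(n,np.round(f['T'],3).tolist(),np.round(f['camera_matrix'],1).tolist(),f['k1'])
    for t in ('clamp','bar','ball_center','foot','needle_file','pliers','tin_tray','stop'):
        print(t,[(np.round(d['bbox']).tolist(),round(d['conf'],2)) for d in arm.spot_in(f,t)][:5])
print(arm.get_state())
E
```

```text
pics
top [[0.012, -0.989, 0.147, 0.268], [-1.0, -0.012, 0.002, -0.062], [-0.0, -0.147, -0.989, 1.487], [0.0, 0.0, 0.0, 1.0]] [[445.0, 0.0, 311.8], [0.0, 445.0, 198.3], [0.0, 0.0, 1.0]] -0.11554431142633824
clamp [([247.0, 154.0, 43.0, 50.0], 0.62)]
bar [([446.0, 258.0, 22.0, 48.0], 0.68), ([370.0, 244.0, 19.0, 63.0], 0.64), ([360.0, 183.0, 34.0, 43.0], 0.5)]
ball_center []
foot []
needle_file [([194.0, 171.0, 45.0, 28.0], 0.59)]
pliers [([196.0, 219.0, 36.0, 17.0], 0.67)]
tin_tray [([398.0, 153.0, 51.0, 36.0], 0.89)]
stop []
side [[-0.903, -0.163, 0.398, -0.001], [-0.429, 0.385, -0.817, 0.913], [-0.02, -0.908, -0.418, 0.618], [0.0, 0.0, 0.0, 1.0]] [[388.5, 0.0, 316.6], [0.0, 388.5, 214.5], [0.0, 0.0, 1.0]] 0.020360268835049294
clamp [([232.0, 254.0, 54.0, 57.0], 0.86)]
bar [([379.0, 228.0, 57.0, 12.0], 0.89), ([318.0, 223.0, 42.0, 10.0], 0.77), ([411.0, 207.0, 33.0, 10.0], 0.47)]
ball_center [([224.0, 232.0, 13.0, 17.0], 0.7)]
foot [([232.0, 264.0, 8.0, 12.0], 0.55)]
needle_file [([202.0, 319.0, 15.0, 41.0], 0.65)]
pliers [([266.0, 328.0, 46.0, 42.0], 0.84)]
tin_tray [([309.0, 206.0, 42.0, 24.0], 0.85), ([203.0, 317.0, 14.0, 42.0], 0.27)]
stop []
{'t': 0.9, 'q': array([-1.41431216e+00,  1.80768161e-01,  1.60697963e+00,  1.26132767e-05,
        1.35378262e+00, -2.06312470e-01]), 'joint_vel': array([-4.43961328e-05,  7.60754940e-04,  1.46543354e-04, -8.75320398e-04,
       -1.43397560e-04,  8.72437289e-04]), 'effort': array([-2.21065166e-04, -4.33829284e+01, -3.42174196e+01,  7.02839345e-02,
        3.08359007e-02, -4.19032915e-05]), 'ee_pos': array([ 0.20408015, -0.53759924,  0.24974224]), 'tcp_rot': array([3.08998590e+00, 5.66743942e-01, 1.69065166e-05]), 'ft_force': array([-0.67888009,  0.27534595, -0.44983384]), 'wrist_torque': array([-0.03764699,  0.02980102, -0.01973206]), 'gripper_width': 0.08799531714226201}
```

Run:
```python
from h import *
a=cv2.imread('pics/top0.png');cv2.imwrite('pics/topc.png',cv2.resize(a[110:300,160:480],None,fx=2.5,fy=2.5,interpolation=cv2.INTER_CUBIC))
a=cv2.imread('pics/side0.png');cv2.imwrite('pics/sidec.png',cv2.resize(a[180:360,170:450],None,fx=2.8,fy=2.8,interpolation=cv2.INTER_CUBIC))
```

```text
(no output)
```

View pics/topc.png

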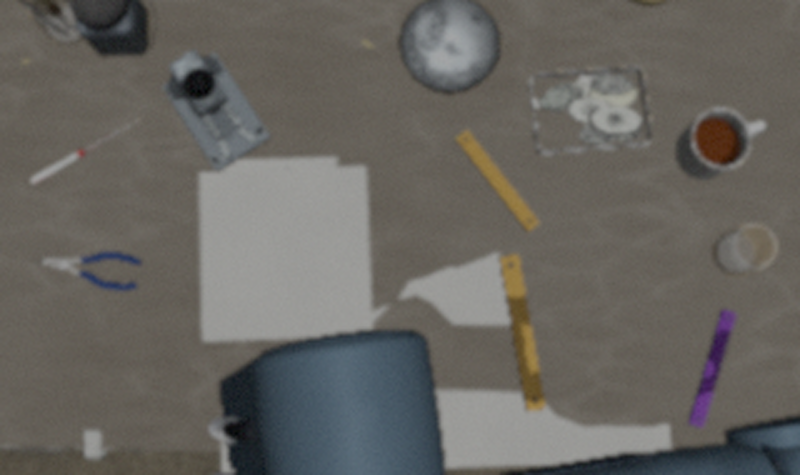

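View pics/sidec.png

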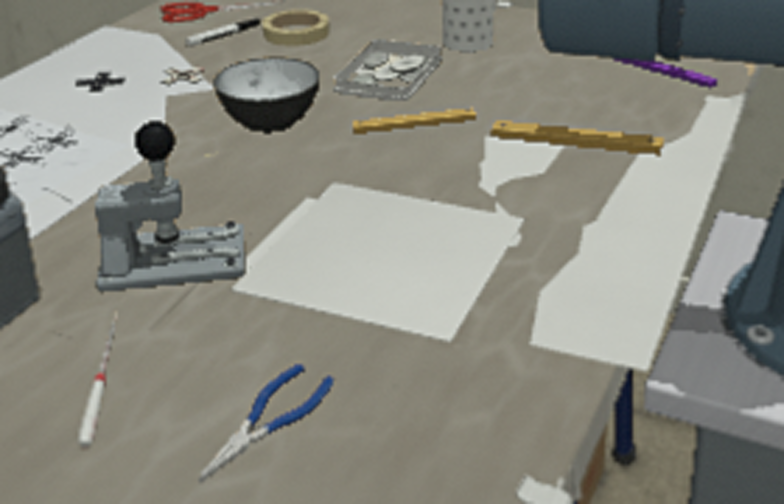

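View pics/top0.png

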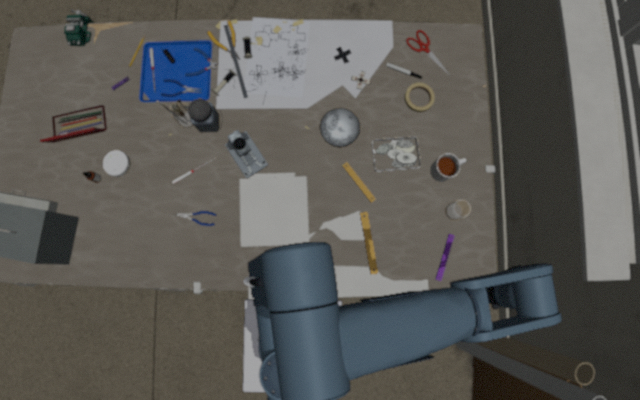

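Bar candidates in the top picture are purple (446,258), the larger yellow one (370,244) and the smaller yellow one (360,183). The smaller yellow one fits: it is not purple, and it is the smaller of the other two. Next I measure the sizes and enlarge a crop to confirm.

Run:
```python
from h import *
import pickle
D={}
for n in ('top','side'):
    f=arm.grab_frame(n);D[n]=f
    for t in ('bar','clamp','ball_center','foot'):
        for i,d in enumerate(arm.outline_of(f,t)):
            m=d['mask'].astype(np.uint8);D[n,t,i]=m
            c=cv2.findContours(m,cv2.RETR_EXTERNAL,cv2.CHAIN_APPROX_NONE)[0]
            if not c: continue
            c=max(c,key=len)
            z=.012 if t=='bar' else .14
            pts=atz(f,c.reshape(-1,2),z)[:,:2].astype(np.float32)
            r=cv2.minAreaRect((pts*1000).astype(np.float32))
            print(n,t,i,round(d['conf'],2),np.round(d['bbox'],1),m.sum(),'rect mm',np.round(r[0],1),np.round(r[1],1),round(r[2],1))
pickle.dump(D,open('d0.pkl','wb'))
f=D['top'];g=D['side']
img=f['img'];save('cl_top',cv2.resize(img[120:190,215:285],None,fx=8,fy=8,interpolation=cv2.INTER_CUBIC))
save('bar_top',cv2.resize(img[150:285,330:465],None,fx=4,fy=4,interpolation=cv2.INTER_CUBIC))
save('cl_side',cv2.resize(g['img'][215:290,195:270],None,fx=8,fy=8,interpolation=cv2.INTER_CUBIC))
```

```text
top bar 0 0.97 [369.9 242.6  17.9  63. ] 497 rect mm [ 341.5 -249. ] [205.3  30.5] 9.6
top bar 1 0.74 [443.6 258.6  21.7  47.3] 353 rect mm [ 294.9 -503.2] [ 25.9 160.9] 71.6
top bar 2 0.62 [358.6 182.7  31.   45.5] 285 rect mm [ 544.6 -214.9] [157.8  21.7] 37.8
top bar 3 0.52 [193.6 172.2  41.5  27.1] 112 rect mm [569.3 364.5] [ 12.8 125. ] 32.1
top bar 4 0.4 [396.1 152.1  49.1  34.9] 1527 rect mm [ 645.7 -343.2] [115.7 162.8] 5.5
top clamp 0 0.61 [245.8 152.7  43.2  48.4] 1166 rect mm [613.3 152.5] [153.3  82.9] 33.4
top ball_center 0 0.65 [239.8 143.5  13.5  17.6] 97 rect mm [640.9 171.1] [32.7 31.6] 2.2
side bar 0 0.61 [377.6 230.8  57.1  13.7] 424 rect mm [ 339.6 -245.4] [207.1  54.7] 10.1
side bar 1 0.58 [411.8 206.2  28.9  10.5] 104 rect mm [ 272.5 -487.5] [ 39.8 112.5] 74.7
side bar 2 0.56 [316.6 225.4  43.2   6.2] 219 rect mm [ 542.3 -211. ] [158.9  41. ] 37.6
side clamp 0 0.57 [232.6 254.   56.2  58.4] 1827 rect mm [568.3 248. ] [118.1 311.2] 40.2
side ball_center 0 0.48 [224.9 233.6  13.6  19.7] 198 rect mm [636.8 172.5] [ 37.7 107.1] 38.4
side foot 0 0.41 [229.8 263.8   5.3  10.8] 49 rect mm [525.1 301.4] [16.2 29.2] 36.5
```

View pics/cl_top.png

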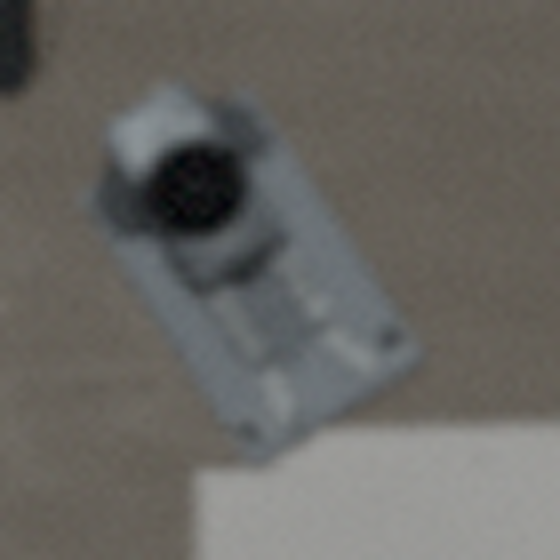

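View pics/cl_side.png

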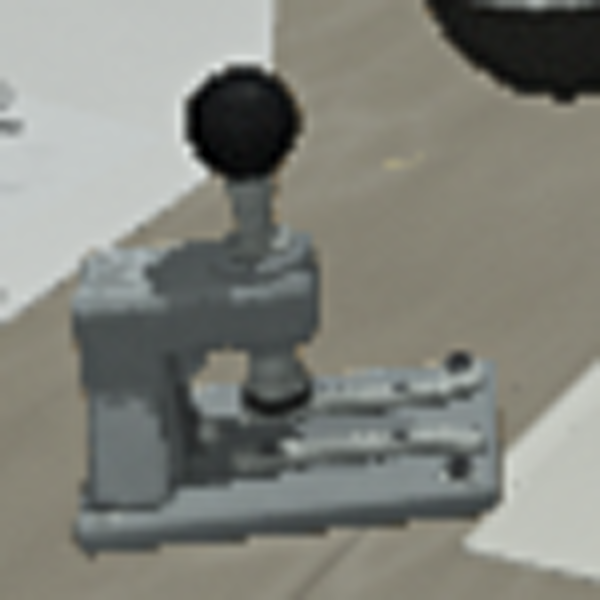

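View pics/bar_top.png

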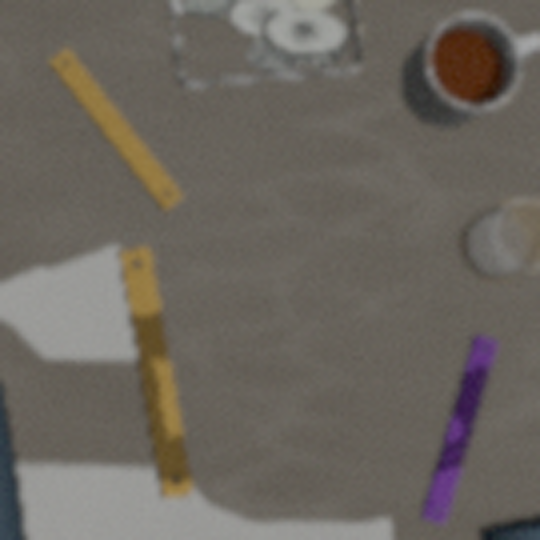

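The crop confirms it: the small yellow bar measures about 158x21 mm, against 205 mm for the other. Now the clamp pose.

```bash
cat > fit.py <<'E'
from h import *
import pickle
from scipy.optimize import least_squares
D=pickle.load(open('d0.pkl','rb'));f=D['top'];g=D['side']
ot=lambda u,v:((u+.5)/8-.5+215,(v+.5)/8-.5+120)
os_=lambda u,v:((u+.5)/8-.5+195,(v+.5)/8-.5+215)
def centroid(fr,box):
    x0,y0,x1,y1=box;gr=fr['img'][y0:y1,x0:x1].max(2);
    w=np.clip(70-gr.astype(float),0,40);Y,X=np.mgrid[y0:y1,x0:x1];return (X*w).sum()/w.sum(),(Y*w).sum()/w.sum()
bt=ot(197,187);bs=os_(243,122)
print('ball',bt,bs)
o1,r1=ray(f,[bt]);o2,r2=ray(g,[bs])
A=np.c_[r1[0],-r2[0]];s=np.linalg.lstsq(A,o2-o1,rcond=None)[0]
print('ball 3d',o1+r1[0]*s[0],o2+r2[0]*s[1])
obs=[(f,ot(424,353),(-.076,-.045,.014)),(f,ot(258,464),(-.076,.045,.014)),(f,ot(245,90),(.07,-.045,.014)),(f,ot(90,204),(.07,.045,.014)),
(g,os_(500,492),(-.076,.045,.014)),(g,os_(488,362),(-.076,-.045,.014)),(g,os_(80,520),(.07,.045,.014)),(f,bt,(0,0,None)),(g,bs,(0,0,None))]
def W(p,P):
    c,s=np.cos(p[2]),np.sin(p[2]);z=P[2] if P[2] is not None else p[3]
    return np.array([p[0]+c*P[0]-s*P[1],p[1]+s*P[0]+c*P[1],z])
def res(p,sel=None):
    r=[]
    for fr,uv,P in obs:
        off=(p[4:6] if fr is f else p[6:8])
        r+=list(proj(fr,W(p,P))[0]+off-np.array(uv))
    return np.r_[r,np.array(p[4:8])*0.5]
s=least_squares(res,[.64,.17,.55,.14,0,0,0,0],loss='soft_l1')
print(np.round(s.x,4),np.degrees(s.x[2]));print(np.round(res(s.x).reshape(-1,2),2))
E
python3 fit.py
```

```text
ball (239.1875, 142.9375) (224.9375, 229.8125)
ball 3d [0.64036408 0.17005087 0.1423513 ] [0.63940907 0.16946148 0.14198546]
[ 0.6405  0.168   0.6156  0.1433 -0.3401  0.326  -0.1189  0.6426] 35.2734862848428
[[ 1.19  0.2 ]
 [-0.16  1.15]
 [ 0.14 -0.91]
 [-2.34 -0.7 ]
 [ 0.3  -0.47]
 [ 0.78 -0.66]
 [-1.05  2.09]
 [ 0.27  0.22]
 [-0.15 -0.08]
 [-0.17  0.16]
 [-0.06  0.32]]
```

```bash
cat > ov.py <<'E'
import sys
exec(open('fit.py').read())
def overlay(fr,p,x0,y0,n,k,name):
    a=cv2.resize(fr['img'][y0:y0+n,x0:x0+n],None,fx=k,fy=k,interpolation=cv2.INTER_CUBIC)
    def L(P,Q,c):
        q=proj(fr,np.array([W(p,P),W(p,Q)]));q=((q-[x0,y0]+.5)*k-.5)
        cv2.line(a,tuple(int(round(t)) for t in q[0]),tuple(int(round(t)) for t in q[1]),c,1,cv2.LINE_AA)
    def box(xa,xb,ya,yb,z,c):
        C=[(xa,ya,z),(xb,ya,z),(xb,yb,z),(xa,yb,z)]
        for i in range(4):L(C[i],C[(i+1)%4],c)
    box(-.076,.07,-.045,.045,.014,(255,0,0));box(-.076,.07,-.045,.045,0,(255,160,0))
    box(-.054,.016,-.0115,.0115,.02,(0,255,0));box(-.018,.07,-.022,.022,.096,(0,255,255))
    save(name,a)
if __name__=='__main__':
    p=list(map(float,sys.argv[1:4]))+[.142] if len(sys.argv)>3 else s.x
    overlay(f,p,215,120,70,8,'ovt'+(sys.argv[4] if len(sys.argv)>4 else ''));overlay(g,p,195,215,75,8,'ovs'+(sys.argv[4] if len(sys.argv)>4 else ''))
E
python3 ov.py >/dev/null; python3 -c "
import cv2,numpy as np
a=cv2.imread('pics/ovt.png');b=cv2.imread('pics/ovs.png');h=560
cv2.imwrite('pics/o1.png',a);cv2.imwrite('pics/o2.png',b)"
```

```text
(no output)
```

View pics/o1.png

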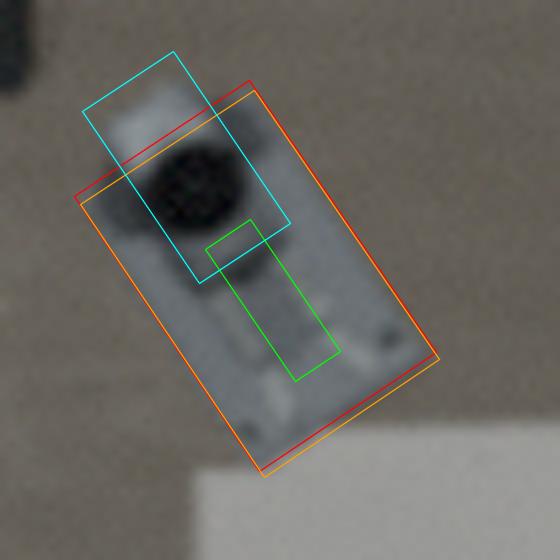

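View pics/o2.png

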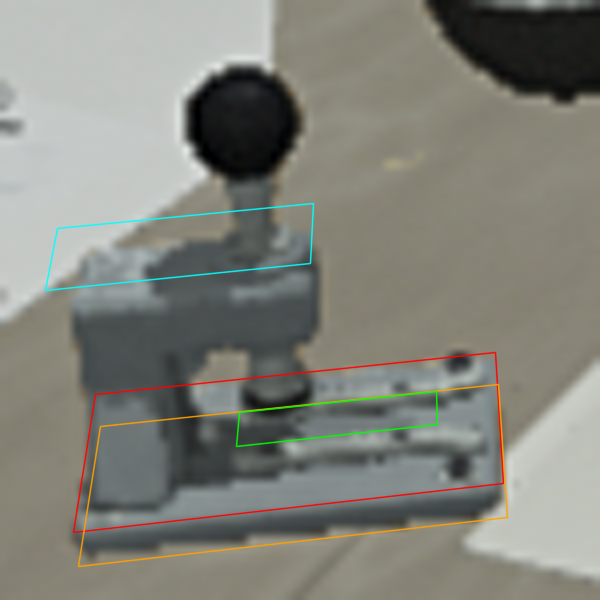

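```bash
cat > edge.py <<'E'
exec(open('fit.py').read().replace('print','(lambda *a:None)'))
from scipy.ndimage import map_coordinates,gaussian_filter
def edgepts(fr,p,P,Q,n=25,rng=4,a=.12,b=.88):
    # search along image normal for max gradient
    im=gaussian_filter(fr['img'].astype(float),(0.7,0.7,0))
    Ps=np.array([W(p,np.array(P)*(1-t)+np.array(Q)*t) for t in np.linspace(a,b,n)])
    u=proj(fr,Ps);d=(u[-1]-u[0]);d/=np.linalg.norm(d);nn=np.array([-d[1],d[0]])
    ss=np.arange(-rng,rng+.01,.1);out=[]
    for q in u:
        X=q[0]+nn[0]*ss;Y=q[1]+nn[1]*ss
        pr=np.array([map_coordinates(im[:,:,k],[Y,X],order=3) for k in range(3)])
        gr=(np.gradient(pr,axis=1)**2).sum(0)
        i=gr.argmax();out.append((ss[i],gr[i]))
    return u,nn,np.array(out)
p=[.6405,.168,.54,.142]
E
cat > e2.py <<'E'
from edge import *
for it in range(1):
  for nm,fr,P,Q in [('L',f,(-.076,.045,.014),(.07,.045,.014)),('R',f,(-.076,-.045,.014),(.07,-.045,.014)),('F',f,(-.076,-.045,.0),(-.076,.045,.0)),
     ('sL14',g,(-.076,.045,.014),(.07,.045,.014)),('sL0',g,(-.076,.045,.0),(.07,.045,.0)),('sF',g,(-.076,.045,.014),(-.076,-.045,.014))]:
    u,nn,o=edgepts(fr,p,P,Q)
    print(nm,nn.round(2),o[:,0].round(1).tolist())
E
python3 e2.py; python3 ov.py .6405 .168 .54 b >/dev/null
```

```text
L [ 0.87 -0.49] [4.0, 1.2, 0.7, 0.9, 1.2, 0.6, 0.5, 0.8, 0.8, 0.9, 1.0, 0.8, 0.7, 4.0, 4.0, 4.0, 4.0, 4.0, 4.0, 4.0, 4.0, 3.5, 1.1, 0.8, 0.7]
R [ 0.87 -0.5 ] [-4.0, -4.0, -0.1, -0.4, -0.4, -0.5, -0.8, 0.1, -0.8, -0.8, -0.8, -0.8, -1.0, -1.3, -1.0, -1.2, -1.1, -1.3, -1.5, -1.3, -1.3, -1.1, -3.9, -3.5, -3.6]
F [-0.49 -0.87] [2.5, -4.0, -4.0, -4.0, -3.9, -3.6, -2.9, -2.5, -1.9, -1.5, -1.0, -0.6, -0.3, -0.1, 0.1, 0.3, 0.4, 0.3, 0.3, 0.2, 0.2, 0.2, 0.2, 0.2, 0.1]
sL14 [-0.07 -1.  ] [-2.9, -2.8, -2.6, -3.4, -3.4, -3.3, -3.2, -3.0, -2.9, -3.6, -3.7, -3.5, -3.4, 3.7, 3.7, 3.9, -4.0, 3.3, 3.4, 3.4, -3.5, -1.3, 0.8, -4.0, 1.0]
sL0 [-0.07 -1.  ] [1.4, 1.5, 1.6, 0.9, 0.9, 1.0, 1.1, 1.3, 1.3, 0.7, 0.6, 0.7, 0.9, 1.0, 1.0, 0.4, 0.3, 0.4, 0.5, 0.7, 0.7, 0.7, 0.0, 0.1, 0.2]
sF [1.   0.08] [1.1, 1.1, 1.1, 1.0, 1.0, 1.1, 1.1, 1.3, 1.9, 2.6, 3.3, 3.7, 4.0, 4.0, 4.0, -0.8, -0.9, -3.7, -3.6, -3.5, -2.4, -3.8, -3.2, -2.9, -4.0]
```

View pics/ovtb.png

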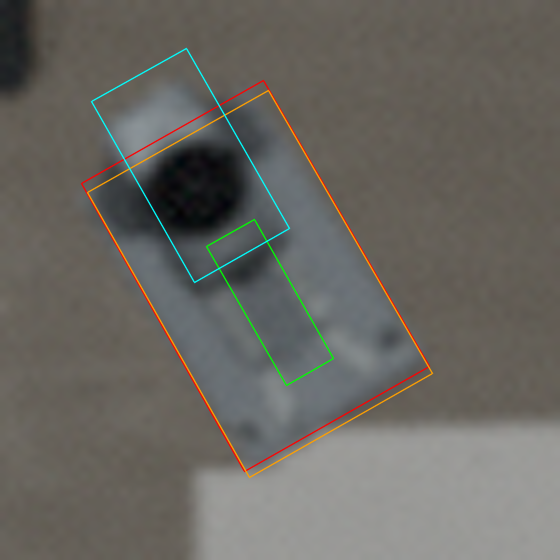

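View pics/ovsb.png

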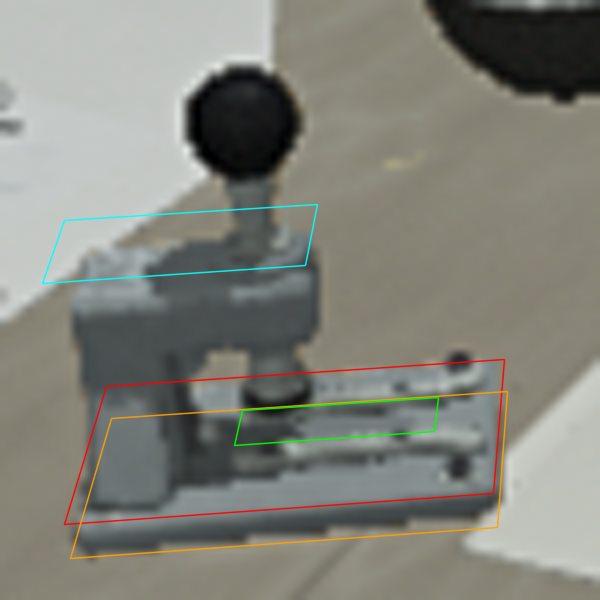

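```bash
cat > e3.py <<'E'
from edge import *
def blob(fr,uv,r=2.5,dark=True):
    im=gaussian_filter(fr['img'].astype(float).mean(2),.5)
    uv=np.array(uv)
    for _ in range(5):
        Y,X=np.mgrid[int(uv[1])-4:int(uv[1])+6,int(uv[0])-4:int(uv[0])+6]
        m=np.hypot(X-uv[0],Y-uv[1])<=r;v=im[Y,X];w=np.clip(np.median(v[m])-v,0,None)*m
        uv=np.array([(X*w).sum()/w.sum(),(Y*w).sum()/w.sum()])
    return uv
bt_=[blob(f,ot(390,335)),blob(f,ot(247,432))]   # y=-b, y=+b
bs_=[blob(g,os_(459,361)),blob(g,os_(460,467))]
print(bt_,bs_)
def ball(fr,uv):
    im=fr['img'].astype(float).max(2);x,y=map(int,uv);m=(im<62).astype(np.uint8)
    n,l,st,c=cv2.connectedComponentsWithStats(m);k=l[y,x];print('ball comp',st[k],c[k]);return c[k]
Bt=ball(f,bt);Bs=ball(g,bs)
ed=[]
p0=[.6405,.168,.55,.142]
for y in (1,-1):
    u,nn,o=edgepts(f,p0,(-.076,.045*y,.014),(.07,.045*y,.014),rng=3)
    ok=np.abs(o[:,0])<1.7; t=np.linspace(.12,.88,25)
    ed.append((y,t[ok],(u+o[:,:1]*nn)[ok]))
def R(q):
    p=[*q[:4]];of={id(f):q[4:6],id(g):q[6:8]};xb,yb,w=q[8:11];r=[]
    P=lambda fr,X:proj(fr,W(p,X))[0]+of[id(fr)]
    r+=list(1.5*(P(f,(0,0,None))-Bt));r+=list(1.5*(P(g,(0,0,None))-Bs))
    for i,sg in enumerate((-1,1)):
        r+=list(P(f,(xb,sg*yb,.014))-bt_[i]);r+=list(P(g,(xb,sg*yb,.014))-bs_[i])
    for y,t,U in ed:
        a=P(f,(-.076,w*y,.014));b=P(f,(.07,w*y,.014));d=(b-a)/np.linalg.norm(b-a)
        r+=list(.4*((U-a)@np.array([-d[1],d[0]])))
    return np.r_[r,q[4:8]*1.0]
s2=least_squares(R,[*p0,0,0,0,0,-.066,.035,.045],loss='soft_l1',f_scale=.5)
print(np.round(s2.x,4),'yaw',np.degrees(s2.x[2]));print(np.round(R(s2.x),2).tolist())
J=s2.jac;C=np.linalg.pinv(J.T@J)*.25;print('sd',np.sqrt(np.diag(C))[:4])
E
python3 e3.py
```

```text
[array([263.41882623, 161.70416901]), array([245.13916739, 173.5309171 ])] [array([251.85473424, 259.6417386 ]), array([251.84612298, 272.72043121])]
ball comp [230 138  16  12 139] [238.30935252 143.62589928]
ball comp [219 224  13  14 145] [225.0137931  230.23448276]
[ 0.6409  0.1687  0.5826  0.1364 -0.3579 -0.0697  0.1266 -1.1692 -0.0614
  0.0365  0.0423] yaw 33.3815490554676
[1.9, -0.61, 0.06, 0.02, 0.35, 0.22, 0.04, 0.07, 0.34, -0.2, -0.28, 0.51, 0.06, -0.16, -0.02, 0.12, -0.1, -0.13, 0.01, 0.03, 0.09, 0.18, 0.12, 0.1, 0.04, 0.02, 0.07, 0.05, 0.03, -0.03, 0.56, 0.42, 0.4, -0.33, 0.37, 0.15, 0.09, 0.1, 0.04, -0.02, 0.35, 0.01, 0.07, 0.09, 0.1, 0.04, -0.02, 0.08, 0.01, 0.07, 0.01, -0.01, 0.08, 0.1, 0.2, -0.36, -0.07, 0.13, -1.17]
sd [0.00167845 0.0019982  0.01525987 0.00172826]
```

```bash
sed -i "s/^Bt=ball(f,bt);/Bt=np.array(bt);/" e3.py; python3 e3.py | tail -4
python3 - <<'E'
from e3 import *
print('----')
for y,t,U in ed:
    X=atz(f,U,.014); v=X-X.mean(0); d=np.linalg.svd(v[:,:2])[2][0]; print(y,len(U),np.degrees(np.arctan2(d[1],d[0])))
b=atz(f,bt_,.014);d=b[1]-b[0];print(b,np.linalg.norm(d),np.degrees(np.arctan2(-d[0],d[1])))
b=atz(g,bs_,.014);d=b[1]-b[0];print(b,np.linalg.norm(d),np.degrees(np.arctan2(-d[0],d[1])))
E
```

```text
[ 0.6418  0.1683  0.5804  0.1366 -0.5742 -0.1127  0.2027 -1.0093 -0.0619
  0.0365  0.0423] yaw 33.252491136450026
[0.44, -0.07, -0.1, -0.02, 0.32, 0.1, 0.16, 0.11, 0.28, -0.35, -0.21, 0.55, 0.05, -0.18, -0.04, 0.1, -0.13, -0.15, -0.01, 0.0, 0.06, 0.16, 0.09, 0.07, 0.01, -0.02, 0.04, 0.02, -0.01, -0.07, 0.52, 0.37, 0.35, -0.34, 0.35, 0.13, 0.07, 0.08, 0.02, -0.04, 0.33, -0.01, 0.05, 0.06, 0.08, 0.01, -0.05, 0.05, -0.02, 0.04, -0.02, -0.05, 0.05, 0.06, 0.16, -0.57, -0.11, 0.2, -1.01]
sd [0.00167891 0.00236179 0.0144876  0.00172552]
[array([263.41882623, 161.70416901]), array([245.13916739, 173.5309171 ])] [array([251.85473424, 259.6417386 ]), array([251.84612298, 272.72043121])]
ball comp [219 224  13  14 145] [225.0137931  230.23448276]
[ 0.6418  0.1683  0.5804  0.1366 -0.5742 -0.1127  0.2027 -1.0093 -0.0619
  0.0365  0.0423] yaw 33.252491136450026
[0.44, -0.07, -0.1, -0.02, 0.32, 0.1, 0.16, 0.11, 0.28, -0.35, -0.21, 0.55, 0.05, -0.18, -0.04, 0.1, -0.13, -0.15, -0.01, 0.0, 0.06, 0.16, 0.09, 0.07, 0.01, -0.02, 0.04, 0.02, -0.01, -0.07, 0.52, 0.37, 0.35, -0.34, 0.35, 0.13, 0.07, 0.08, 0.02, -0.04, 0.33, -0.01, 0.05, 0.06, 0.08, 0.01, -0.05, 0.05, -0.02, 0.04, -0.02, -0.05, 0.05, 0.06, 0.16, -0.57, -0.11, 0.2, -1.01]
sd [0.00167891 0.00236179 0.0144876  0.00172552]
----
1 21 31.48845552155368
-1 22 33.335993011265046
[[0.61068168 0.1068543  0.014     ]
 [0.56909407 0.16772802 0.014     ]] 0.07372339850936133 34.340045312907584
[[0.61348865 0.09837932 0.014     ]
 [0.57334792 0.15774914 0.014     ]] 0.07166626774544503 34.06315333400464
```

```bash
sed -i "s/xb,yb,w=q\[8:11\]/xb,yb,w,zb=q[8:12]/; s/sg\*yb,.014/sg*yb,zb/g; s/-.066,.035,.045\]/-.066,.035,.045,.016]/" e3.py; python3 e3.py | tail -4
```

```text
[ 0.6403  0.1693  0.5764  0.1406 -0.0722 -0.2205  0.1691  0.0456 -0.0619
  0.0363  0.0423  0.0198] yaw 33.02276049365216
[0.38, -0.06, -0.1, -0.02, 0.23, 0.13, 0.22, -0.17, 0.18, -0.41, -0.25, 0.16, 0.08, -0.15, -0.01, 0.12, -0.1, -0.13, 0.0, 0.02, 0.07, 0.17, 0.1, 0.08, 0.01, -0.02, 0.04, 0.01, -0.01, -0.08, 0.5, 0.36, 0.33, -0.31, 0.39, 0.16, 0.09, 0.11, 0.04, -0.02, 0.35, 0.0, 0.06, 0.07, 0.09, 0.02, -0.05, 0.05, -0.02, 0.04, -0.03, -0.05, 0.04, 0.05, 0.15, -0.07, -0.22, 0.17, 0.05]
sd [0.00171001 0.0015671  0.01428574 0.00201179]
```

```bash
cat >> h.py <<'E'
from scipy.spatial.transform import Rotation as Ro
def to(x,y,z,hd=None):
    s=arm.get_state();R=Ro.from_rotvec(s['tcp_rot']).as_matrix();d=np.array([x,y,z])-s['ee_pos']
    h=np.degrees(np.arctan2(R[1,0],R[0,0]))
    print('t',round(s['t'],2),'pos',np.round(s['ee_pos'],4),'hd',round(h,2),'tilt',round(np.degrees(np.arccos(-R[2,2])),2),'F',np.round(s['ft_force'],1),'M',np.round(s['wrist_torque'],3),'w',round(s['gripper_width']*1000,1),'q6',round(np.degrees(s['q'][5]),1))
    print('tool mm',np.round(R.T@d*1000,1),'turn',None if hd is None else round(h-hd,2))
E
python3 -c "
from h import *
to(.5193,-.2345,.08,37.8)"
```

```text
t 1.4 pos [ 0.2041 -0.5376  0.2497] hd 20.79 tilt 0.0 F [0.1 0.4 0.1] M [-0.019  0.02   0.023] w 88.7 q6 -11.8
tool mm [ 402.3 -171.5  169.7] turn -17.01
```

Request:
drive_tool --series '[[[40,-17,0],0],[[40,-17,0],0],[[40,-17,0],0],[[40,-17,0],0],[[40,-17,0],0],[[40,-17,5],0],[[40,-17,5],0],[[40,-17,5],-5],[[40,-17,5],-6],[[30,-17,5],-6]]' --fingers 50

```text
t: 2.4
ee_pos: [0.5096, -0.229, 0.2254]
tcp_rot: [2.966, 1.013, 0.002]
ft_force: [0.1, 0.1, 0.3]
gripper_width: 0.0498
```

```bash
python3 -c "
from h import *
to(.5193,-.2345,.06,37.8)
f=arm.grab_frame('top')
for i,d in enumerate(arm.outline_of(f,'bar')):
    m=d['mask'].astype(np.uint8);c=max(cv2.findContours(m,0,1)[0],key=len)
    r=cv2.minAreaRect((atz(f,c.reshape(-1,2),.012)[:,:2]*1000).astype(np.float32));print(np.round(r[0]),np.round(r[1]),round(r[2],1),round(d['conf'],2))
save('t1',cv2.resize(f['img'][130:290,280:460],None,fx=3,fy=3))"
```

```text
t 2.4 pos [ 0.5096 -0.229   0.2254] hd 37.71 tilt 0.42 F [0.1 0.1 0.3] M [ 0.013 -0.011 -0.023] w 49.8 q6 16.1
tool mm [  4.5   9.1 165.5] turn -0.09
[ 311. -253.] [143.  28.] 9.8 0.74
[ 295. -503.] [ 24. 155.] 72.5 0.7
[ 491. -256.] [21. 22.] 44.9 0.57
```

Request:
drive_tool --series '[[[4,9,30],0],[[0,0,35],0],[[0,0,40],0],[[0,0,40],0],[[0,0,20],0],[[0,0,0],0]]'

```text
t: 3.1
ee_pos: [0.5204, -0.2361, 0.0576]
tcp_rot: [2.963, 1.008, 0.006]
ft_force: [-0.3, 0.5, 0.2]
gripper_width: 0.0496
```

```bash
python3 -c "
from h import *
to(.5193,-.2345,.0125,37.8)
f=arm.grab_frame('top');g=arm.grab_frame('side')
save('t2',np.hstack([cv2.resize(f['img'][140:240,320:420],None,fx=4,fy=4),cv2.resize(g['img'][190:270,280:360],None,fx=5,fy=5)]))"
```

```text
t 3.1 pos [ 0.5204 -0.2361  0.0576] hd 37.59 tilt 0.73 F [-0.3  0.5  0.2] M [ 0.02   0.008 -0.007] w 49.6 q6 16.4
tool mm [ 0.1 -2.6 45. ] turn -0.21
```

View pics/t2.png

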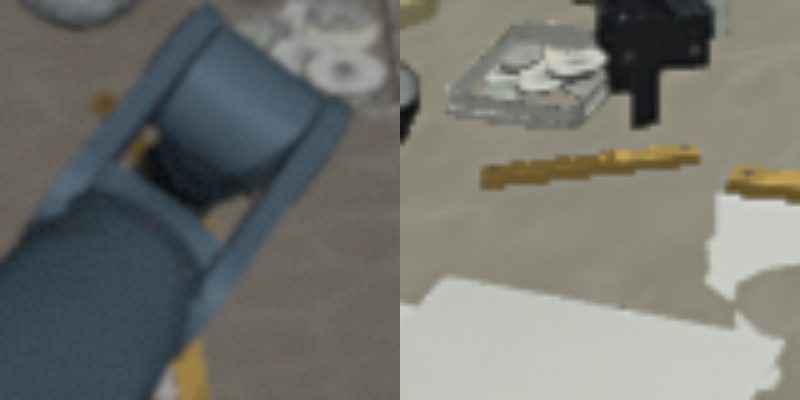

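Request:
drive_tool --series '[[[0,-2.5,20],0],[[0,0,15],0],[[0,0,8],0],[[0,0,1.5],0],[[0,0,0],0]]'

```text
t: 3.7
ee_pos: [0.5263, -0.2406, 0.0224]
tcp_rot: [2.949, 1.001, 0.023]
ft_force: [-0.4, 0.3, 0.8]
gripper_width: 0.0496
```

```bash
python3 -c "
from h import *
to(.5193,-.2345,.0125,37.8)
g=arm.grab_frame('side')
save('t3',cv2.resize(g['img'][190:270,280:360],None,fx=7,fy=7))"
```

```text
t 3.7 pos [ 0.5263 -0.2406  0.0224] hd 37.51 tilt 1.77 F [-0.4  0.3  0.8] M [-0.036 -0.029  0.042] w 49.6 q6 16.5
tool mm [-1.8 -9.4  9.6] turn -0.29
```

View pics/t3.png

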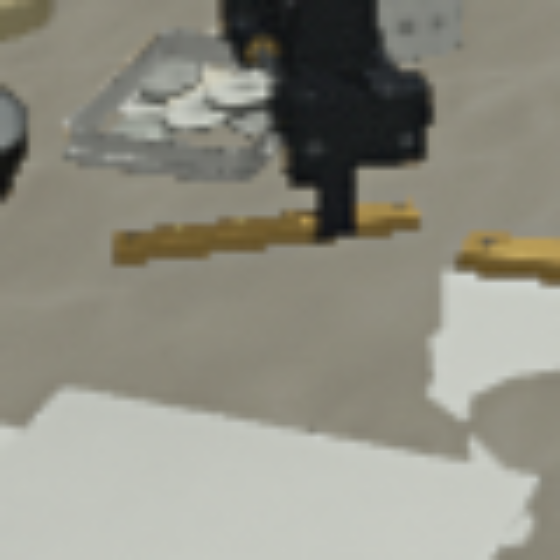

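Request:
drive_tool --series '[[[0,0,0],0],[[0,0,0],0]]'

```text
t: 3.95
ee_pos: [0.5271, -0.2411, 0.0238]
tcp_rot: [2.947, 1.001, 0.025]
ft_force: [-1.0, -0.8, 0.3]
gripper_width: 0.0501
```

```bash
cat >> h.py <<'E'
def tl():
    s=arm.get_state();R=Ro.from_rotvec(s['tcp_rot']).as_matrix();h=np.arctan2(R[1,0],R[0,0]);z=R[:,2]
    print('tool z lean: along heading',round(np.degrees(z[0]*np.cos(h)+z[1]*np.sin(h)),2),'along tool y',round(np.degrees(z[0]*np.sin(h)-z[1]*np.cos(h)),2),'world',np.round(np.degrees(z[:2]),2),'q',np.round(s['q'],4),'eff',np.round(s['effort'],2))
E
python3 -c "
from h import *
to(.5193,-.2345,.0125,37.8);tl()"
```

```text
t 3.95 pos [ 0.5271 -0.2411  0.0238] hd 37.52 tilt 1.89 F [-1.  -0.8  0.3] M [ 0.048 -0.013 -0.03 ] w 50.1 q6 16.5
tool mm [ -2.2 -10.4  10.9] turn -0.28
tool z lean: along heading 0.32 along tool y 1.87 world [ 1.39 -1.29] q [-0.6317  0.4737  1.7466 -0.0049  0.8885  0.2873] eff [-2.000e-02 -4.860e+01 -2.543e+01  5.000e-02 -1.500e-01  0.000e+00]
```

Request:
drive_tool --series '[[[0,0,0],0],[[0,0,0],0],[[0,0,0],0]]'

```text
t: 4.25
ee_pos: [0.5276, -0.2414, 0.0246]
tcp_rot: [2.946, 1.001, 0.026]
ft_force: [0.2, -0.4, -1.0]
gripper_width: 0.05
```

```bash
python3 -c "
from h import *
to(.5193,-.2345,.0125,37.8);tl();print(arm.get_state()['joint_vel'].round(4))"
```

```text
t 4.25 pos [ 0.5276 -0.2414  0.0246] hd 37.53 tilt 1.97 F [ 0.2 -0.4 -1. ] M [-0.021 -0.032  0.001] w 50.0 q6 16.5
tool mm [ -2.4 -10.9  11.7] turn -0.27
tool z lean: along heading 0.34 along tool y 1.94 world [ 1.45 -1.33] q [-0.6315  0.4725  1.7462 -0.0049  0.8888  0.2873] eff [ -0.   -48.75 -25.56   0.05  -0.16   0.  ]
[ 0.0021 -0.0049 -0.0015 -0.0003  0.0011 -0.0011]
```

Request:
drive_tool --series '[[[-2,-10,-10],0],[[0,0,-15],0],[[0,0,-10],0],[[0,0,0],0]]'

```text
t: 4.65
ee_pos: [0.5192, -0.2341, 0.0614]
tcp_rot: [2.946, 1.001, 0.026]
ft_force: [0.3, -0.1, 0.2]
gripper_width: 0.05
```

```bash
python3 -c "
from h import *
to(.5193,-.2345,.0125,37.8);tl();print(arm.get_state()['joint_vel'].round(4))"
```

```text
t 4.65 pos [ 0.5192 -0.2341  0.0614] hd 37.53 tilt 1.99 F [ 0.3 -0.1  0.2] M [-0.039 -0.003 -0.018] w 50.0 q6 16.6
tool mm [-0.5 -1.3 48.9] turn -0.27
tool z lean: along heading 0.35 along tool y 1.96 world [ 1.47 -1.35] q [-0.6298  0.3905  1.7693 -0.0048  0.9473  0.2889] eff [  0.16 -46.29 -26.49   0.05   0.1    0.  ]
[-0.0015  0.0021 -0.0034 -0.     -0.0079 -0.0004]
```

Request:
drive_tool --series '[[[0,-1.3,10],0],[[0,0,15],0],[[0,0,5],0]]'

```text
t: 4.95
ee_pos: [0.5203, -0.2347, 0.0303]
tcp_rot: [2.943, 0.999, 0.029]
ft_force: [-0.1, -0.9, -0.4]
gripper_width: 0.0497
```

```bash
python3 -c "
from h import *
to(.5193,-.2345,.0125,37.8);tl();print(arm.get_state()['joint_vel'].round(4))"
```

```text
t 4.95 pos [ 0.5203 -0.2347  0.0303] hd 37.52 tilt 2.18 F [-0.1 -0.9 -0.4] M [0.024 0.001 0.007] w 49.7 q6 16.6
tool mm [-0.8 -1.4 17.8] turn -0.28
tool z lean: along heading 0.4 along tool y 2.15 world [ 1.63 -1.46] q [-0.6295  0.4446  1.7735 -0.005   0.8856  0.2897] eff [-9.000e-02 -4.907e+01 -2.659e+01  5.000e-02 -3.000e-01  1.000e-02]
[ 0.0016  0.0916 -0.0075  0.0003 -0.0945 -0.0009]
```

Request:
drive_tool --series '[[[0,-1,7],0],[[0,0,0],0]]'

```text
t: 5.15
ee_pos: [0.5183, -0.233, 0.0197]
tcp_rot: [2.947, 1.0, 0.025]
ft_force: [0.1, 0.7, -0.2]
gripper_width: 0.05
```

```bash
python3 -c "
from h import *
to(.5193,-.2345,.0125,37.8);tl();print(arm.get_state()['joint_vel'].round(4))
g=arm.grab_frame('side')
save('t4',cv2.resize(g['img'][190:270,280:360],None,fx=7,fy=7))"
```

```text
t 5.15 pos [ 0.5183 -0.233   0.0197] hd 37.5 tilt 1.9 F [ 0.1  0.7 -0.2] M [ 0.04   0.041 -0.017] w 50.0 q6 16.6
tool mm [-0.1  1.6  7.2] turn -0.3
tool z lean: along heading 0.32 along tool y 1.87 world [ 1.4  -1.29] q [-0.6292  0.4617  1.7769 -0.0051  0.8701  0.2904] eff [-1.400e-01 -4.818e+01 -2.566e+01  5.000e-02 -3.800e-01  1.000e-02]
[-0.0012  0.005  -0.0125 -0.0012  0.002  -0.0013]
```

View pics/t4.png

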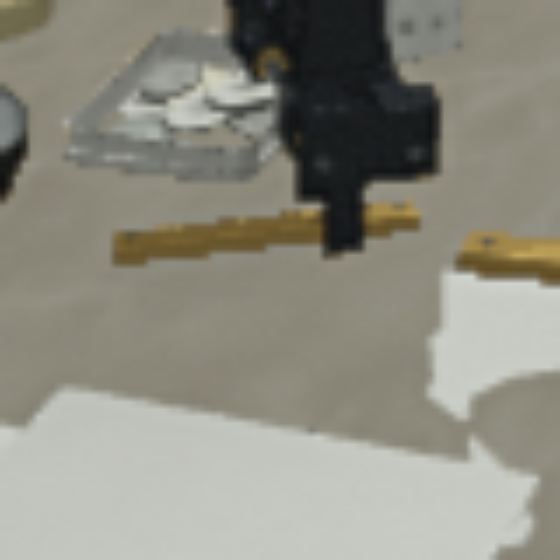

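Request:
drive_tool --series '[[[0,1.5,4],0],[[0,0,3],0],[[0,0,0],0]]'

```text
t: 5.5
ee_pos: [0.5201, -0.2349, 0.0128]
tcp_rot: [2.946, 1.0, 0.026]
ft_force: [0.2, 0.6, -0.6]
gripper_width: 0.05
```

```bash
python3 -c "
from h import *
to(.5193,-.2345,.0125,37.8);tl();print(arm.get_state()['joint_vel'].round(4))"
```

```text
t 5.5 pos [ 0.5201 -0.2349  0.0128] hd 37.5 tilt 1.97 F [ 0.2  0.6 -0.6] M [ 0.     0.    -0.037] w 50.0 q6 16.6
tool mm [-0.3 -0.8  0.3] turn -0.3
tool z lean: along heading 0.34 along tool y 1.94 world [ 1.45 -1.34] q [-0.6301  0.4776  1.7716 -0.0051  0.8582  0.2895] eff [ -0.05 -48.07 -24.81   0.05  -0.23   0.  ]
[-0.0014 -0.001  -0.0043 -0.0011  0.0001 -0.0012]
```

Request:
drive_tool --series '[[[0,0,0],0],[[0,0,0],0],[[0,0,0],0],[[0,0,0],0],[[0,0,0],0],[[0,0,0],0]]' --fingers 0 --squeeze 50

```text
t: 6.1
ee_pos: [0.5205, -0.2352, 0.0136]
tcp_rot: [2.945, 1.0, 0.027]
ft_force: [-0.4, -0.3, -1.1]
gripper_width: 0.0191
```

```bash
python3 -c "
from h import *
to(.5193,-.2345,.0125,37.8);tl()
g=arm.grab_frame('side')
save('t5',cv2.resize(g['img'][190:270,280:360],None,fx=7,fy=7))"
```

```text
t 6.1 pos [ 0.5205 -0.2352  0.0136] hd 37.51 tilt 2.05 F [-0.4 -0.3 -1.1] M [ 0.006 -0.012  0.016] w 19.1 q6 16.6
tool mm [-0.5 -1.3  1. ] turn -0.29
tool z lean: along heading 0.36 along tool y 2.02 world [ 1.52 -1.38] q [-0.6301  0.4764  1.7713 -0.0051  0.8582  0.2895] eff [  0.06 -48.6  -24.88   0.05  -0.08  -0.  ]
```

View pics/t5.png

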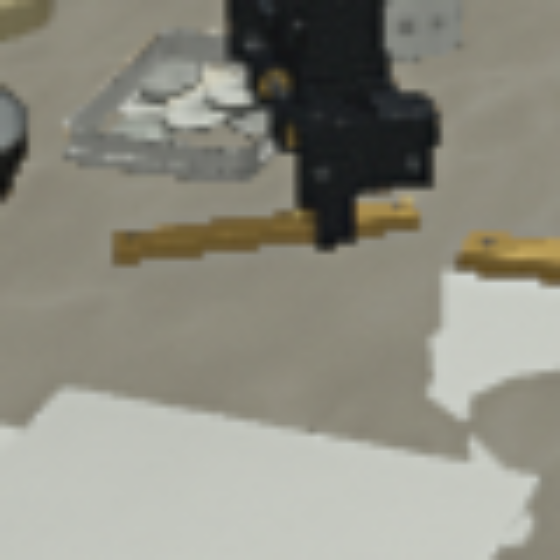

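Request:
drive_tool --series '[[[0,0,-10],0],[[0,0,-20],0],[[0,0,-25],0],[[0,0,-10],0],[[0,0,0],0]]'

```text
t: 6.65
ee_pos: [0.5165, -0.2321, 0.0799]
tcp_rot: [2.949, 1.002, 0.021]
ft_force: [0.4, -0.1, -3.7]
gripper_width: 0.0193
```

```bash
python3 -c "
from h import *
to(.4948,.0748,.07,33.0);tl()
g=arm.grab_frame('side')
save('t6',cv2.resize(g['img'][170:270,270:370],None,fx=6,fy=6))"
```

```text
t 6.65 pos [ 0.5165 -0.2321  0.0799] hd 37.52 tilt 1.71 F [ 0.4 -0.1 -3.7] M [-0.141  0.095 -0.023] w 19.3 q6 16.6
tool mm [ 169.7 -256.8    3. ] turn 4.52
tool z lean: along heading 0.24 along tool y 1.69 world [ 1.22 -1.19] q [-0.6296  0.3568  1.769  -0.0051  0.9863  0.2892] eff [  0.11 -47.94 -29.22   0.13   0.09   0.  ]
```

View pics/t6.png

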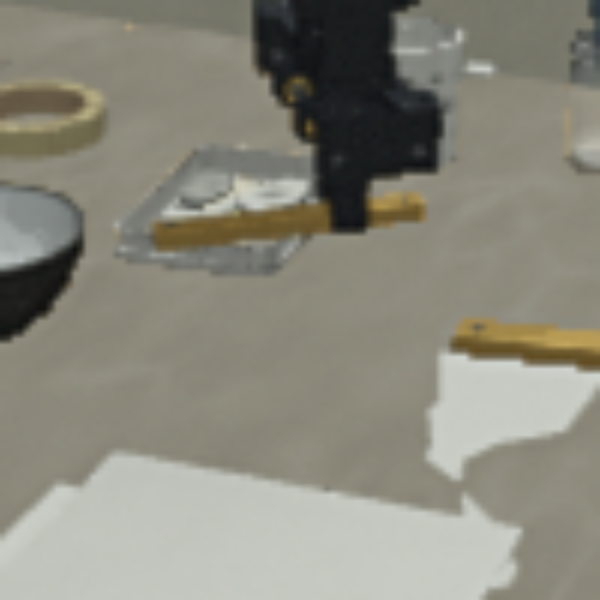

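Request:
drive_tool --series '[[[14,-26,0],0],[[14,-26,0],0],[[14,-26,0],0],[[14,-26,0],0],[[14,-26,0],0],[[14,-26,0],0],[[14,-26,0],0],[[14,-25,0],2],[[14,-25,0],2.5],[[0,0,0],0]]'

```text
t: 7.7
ee_pos: [0.4671, 0.0387, 0.0626]
tcp_rot: [2.999, 0.877, 0.001]
ft_force: [-0.6, -0.1, -3.3]
gripper_width: 0.0193
```

```bash
python3 -c "
from h import *
to(.4948,.0748,.05,33.0);tl()
f=arm.grab_frame('top');g=arm.grab_frame('side')
import pickle;pickle.dump((f,g,arm.get_state()),open('d1.pkl','wb'))
save('t7',cv2.resize(g['img'][190:290,190:310],None,fx=6,fy=6))
save('t7t',cv2.resize(f['img'][120:220,210:310],None,fx=6,fy=6))"
```

```text
t 7.7 pos [0.4671 0.0387 0.0626] hd 32.58 tilt 0.98 F [-0.6 -0.1 -3.3] M [-0.081  0.142  0.021] w 19.3 q6 48.8
tool mm [ 42.8 -15.7  12.2] turn -0.42
tool z lean: along heading -0.22 along tool y 0.95 world [ 0.33 -0.92] q [-0.1614  0.2151  2.003  -0.0189  0.9153  0.8522] eff [  1.01 -38.67 -27.19   0.26  -0.21   0.86]
```

View pics/t7.png

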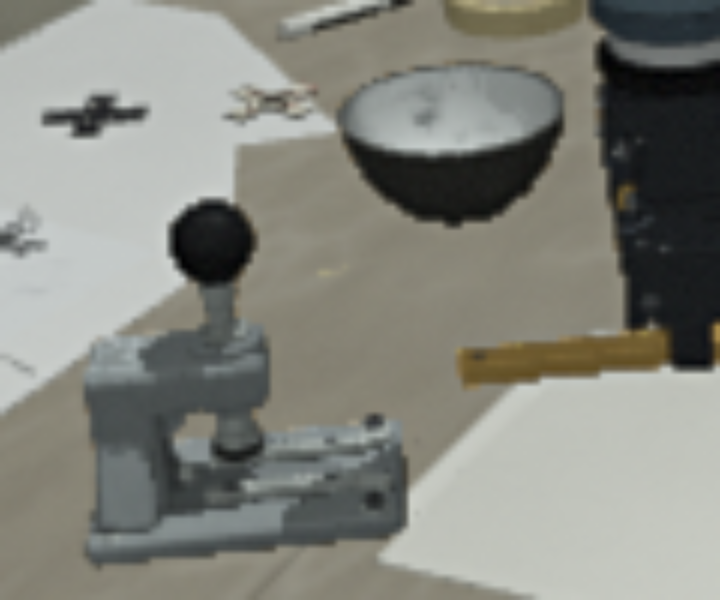

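View pics/t7t.png

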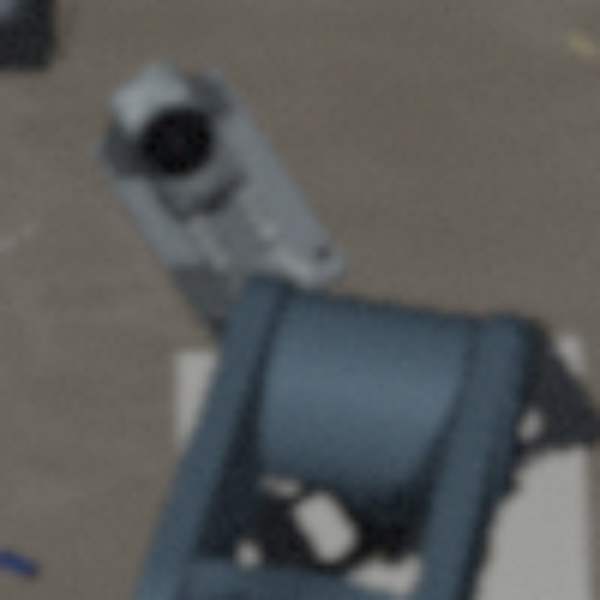

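```bash
cat > barov.py <<'E'
from h import *
PC=np.array([.6403,.1693]);YC=np.radians(33.0)
def cl(P): 
    P=np.atleast_2d(np.array(P,float));c,s=np.cos(YC),np.sin(YC)
    return np.c_[PC[0]+c*P[:,0]-s*P[:,1],PC[1]+s*P[:,0]+c*P[:,1],P[:,2]]
def barbox(s,d=.0315,zb=-.0136,th=.012):
    R=Ro.from_rotvec(s['tcp_rot']).as_matrix();h=np.arctan2(R[1,0],R[0,0]);ax=np.array([np.cos(h),np.sin(h),0]);ay=np.array([-np.sin(h),np.cos(h),0])
    o=s['ee_pos']+ax*d+np.array([0,0,zb])
    return o,[[o+ax*.08*i+ay*.01*j+np.array([0,0,k*th]) for (i,j) in ((1,1),(1,-1),(-1,-1),(-1,1))] for k in (0,1)]
def draw(fr,s,x0,y0,w,h,k,name,bar=True,**kw):
    a=cv2.resize(fr['img'][y0:y0+h,x0:x0+w],None,fx=k,fy=k,interpolation=cv2.INTER_CUBIC)
    def poly(P,c):
        q=((proj(fr,np.array(P))-[x0,y0]+.5)*k-.5);cv2.polylines(a,[np.round(q).astype(np.int32)],True,c,1,cv2.LINE_AA)
    if bar:
        for b,c in zip(barbox(s,**kw)[1],((255,160,0),(255,0,0))):poly(b,c)
    for z,c in ((.014,(255,0,0)),(0,(255,160,0))):poly(cl([(-.076,-.042,z),(.07,-.042,z),(.07,.042,z),(-.076,.042,z)]),c)
    poly(cl([(-.054,-.0115,.02),(.016,-.0115,.02),(.016,.0115,.02),(-.054,.0115,.02)]),(0,255,0))
    save(name,a)
E
python3 - <<'E'
from barov import *
import pickle
f,g,s=pickle.load(open('d1.pkl','rb'))
draw(g,s,190,210,120,90,6,'o3')
o=barbox(s)[0];c,q=np.cos(YC),np.sin(YC);e=o[:2]-PC;print('bar in clamp',c*e[0]+q*e[1],-q*e[0]+c*e[1],o[2])
E
```

```text
bar in clamp -0.18519827023858604 -0.017933658058857882 0.04941868401110322
```

View pics/o3.png

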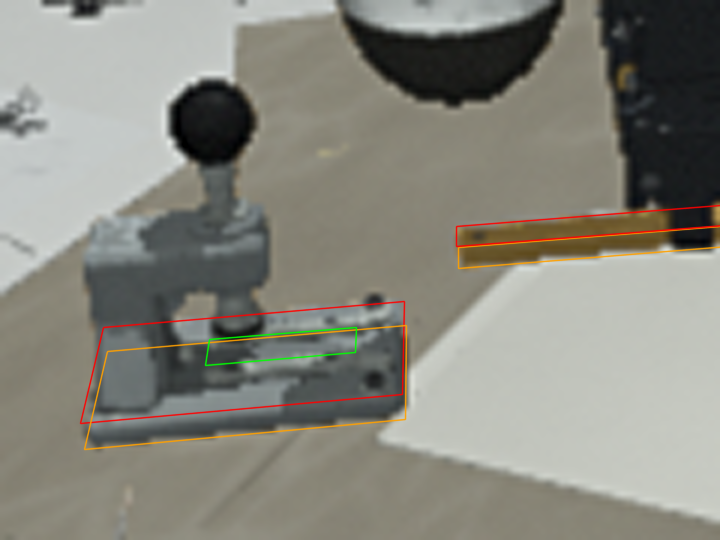

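Run:
```python
from barov import *
import pickle
f,g,s=pickle.load(open('d1.pkl','rb'))
D=pickle.load(open('d0.pkl','rb'))
a=D['side'];draw(a,s,215,250,48,36,15,'o4',bar=False)
```

```text
(no output)
```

View pics/o4.png

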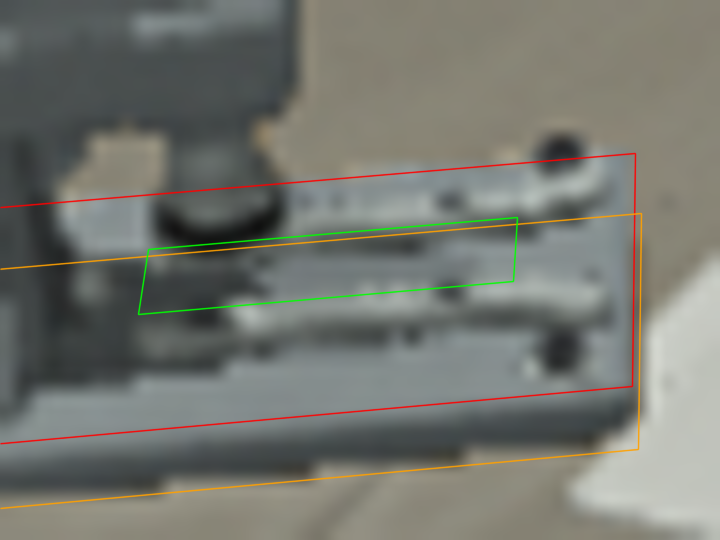

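Request:
drive_tool --series '[[[6,-8,0],-0.4],[[10,-8,0],0],[[15,0,0],0],[[10,0,0],0],[[0,0,0],0]]'

```text
t: 8.3
ee_pos: [0.4964, 0.0723, 0.0619]
tcp_rot: [2.996, 0.882, 0.003]
ft_force: [-0.6, 0.7, -3.3]
gripper_width: 0.0193
```

```bash
cat >> barov.py <<'E'
def where(d=.0315,zb=-.0136):
    s=arm.get_state();o=barbox(s,d=d,zb=zb)[0];c,q=np.cos(YC),np.sin(YC);e=o[:2]-PC;print('bar in clamp mm',np.round([1000*(c*e[0]+q*e[1]),1000*(-q*e[0]+c*e[1]),o[2]*1000],1));Fc=s['ft_force'];print('F clamp',np.round([c*Fc[0]+q*Fc[1],-q*Fc[0]+c*Fc[1],Fc[2]],1))
E
python3 -c "
from barov import *
to(.4948,.0748,.032,33.0);tl();where()"
```

```text
t 8.3 pos [0.4964 0.0723 0.0619] hd 32.8 tilt 1.08 F [-0.6  0.7 -3.3] M [-0.033  0.128 -0.021] w 19.3 q6 53.2
tool mm [ 0.1 -3.6 29.8] turn -0.2
tool z lean: along heading -0.2 along tool y 1.06 world [ 0.4 -1. ] q [-0.0821  0.2798  1.9212 -0.021   0.9323  0.9285] eff [  0.27 -41.44 -27.28   0.09  -0.16   0.13]
bar in clamp mm [-142.    -3.1   48.3]
F clamp [-0.1  0.9 -3.3]
```

Request:
drive_tool --series '[[[0,-3,10],-0.2],[[0,0,12],0],[[0,0,7],0],[[0,0,0],0]]'

```text
t: 8.7
ee_pos: [0.4935, 0.074, 0.0294]
tcp_rot: [2.995, 0.887, -0.001]
ft_force: [-0.1, 0.8, -2.6]
gripper_width: 0.0196
```

```bash
python3 -c "
from barov import *
to(.4948,.0748,.0275,33.0);tl();where()
g=arm.grab_frame('side');draw(g,arm.get_state(),205,220,100,75,8,'o5',th=.01)"
```

```text
t 8.7 pos [0.4935 0.074  0.0294] hd 33.0 tilt 1.04 F [-0.1  0.8 -2.6] M [-0.011  0.034 -0.022] w 19.6 q6 53.3
tool mm [ 1.5 -0.   1.9] turn 0.0
tool z lean: along heading -0.32 along tool y 0.99 world [ 0.27 -1.01] q [-0.0789  0.3393  1.9314 -0.0225  0.8651  0.9304] eff [-5.000e-02 -4.257e+01 -2.544e+01 -1.000e-02 -3.100e-01  0.000e+00]
bar in clamp mm [-143.5    0.    15.8]
F clamp [ 0.3  0.7 -2.6]
```

View pics/o5.png

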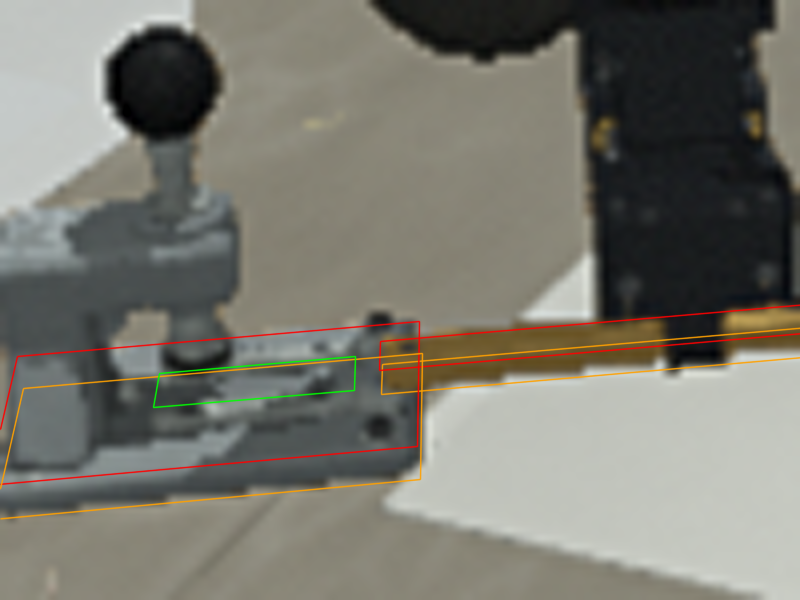

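Request:
drive_tool --series '[[[5,0,0.5],0],[[6,0,0],0],[[6,0,0],0],[[6,0,0],0],[[0,0,0],0]]'

```text
t: 9.25
ee_pos: [0.5158, 0.0873, 0.0302]
tcp_rot: [2.994, 0.886, 0.003]
ft_force: [-0.0, -0.0, -2.8]
gripper_width: 0.0193
```

```bash
python3 -c "
from barov import *
to(.4948,.0748,.0275,33.0);tl();where()
g=arm.grab_frame('side');draw(g,arm.get_state(),205,220,100,75,8,'o6',th=.01)"
```

```text
t 9.25 pos [0.5158 0.0873 0.0302] hd 32.96 tilt 1.09 F [-0.  -0.  -2.8] M [0.029 0.063 0.022] w 19.3 q6 55.0
tool mm [-24.4  -1.    2.7] turn -0.04
tool z lean: along heading -0.2 along tool y 1.07 world [ 0.42 -1.01] q [-0.0493  0.3788  1.8718 -0.0222  0.883   0.9602] eff [-2.200e-01 -4.511e+01 -2.598e+01 -2.000e-02 -2.100e-01  1.100e-01]
bar in clamp mm [-117.5   -1.    16.6]
F clamp [-0.  -0.  -2.8]
```

View pics/o6.png

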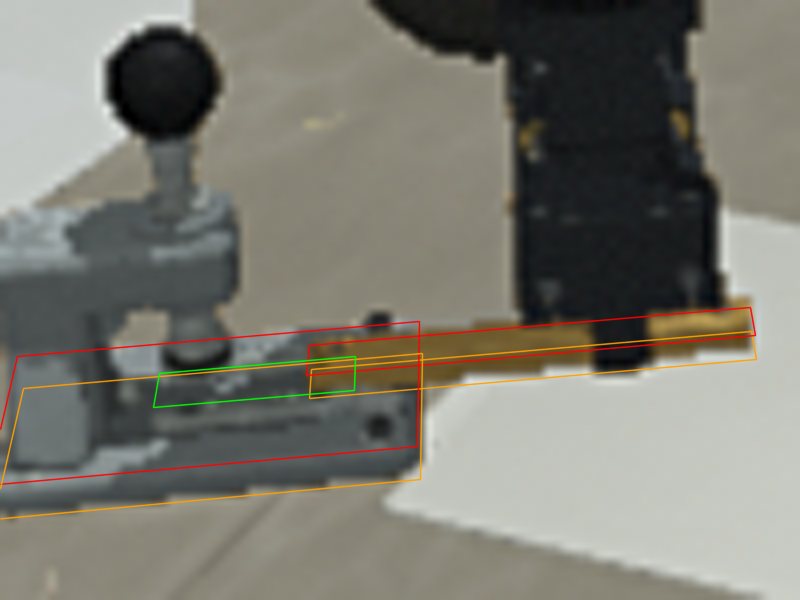

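Request:
drive_tool --series '[[[5,-0.5,1],0],[[6,0,0.5],0],[[6,0,0.5],0],[[6,0,0],0],[[0,0,0],0]]'

```text
t: 9.8
ee_pos: [0.5364, 0.1013, 0.0283]
tcp_rot: [2.994, 0.886, 0.004]
ft_force: [0.3, 0.8, -1.3]
gripper_width: 0.0193
```

```bash
python3 -c "
from barov import *
to(.4948,.0748,.0275,33.0);tl();where()"
```

```text
t 9.8 pos [0.5364 0.1013 0.0283] hd 32.96 tilt 1.1 F [ 0.3  0.8 -1.3] M [ 0.16  -0.152  0.013] w 19.3 q6 56.6
tool mm [-49.3  -0.5   0.9] turn -0.04
tool z lean: along heading -0.18 along tool y 1.09 world [ 0.44 -1.01] q [-0.0211  0.4218  1.8134 -0.0223  0.8985  0.9882] eff [ -0.49 -46.64 -25.46  -0.23   0.15   0.12]
bar in clamp mm [-92.6  -0.5  14.7]
F clamp [ 0.7  0.5 -1.3]
```

Request:
drive_tool --series '[[[5,0,0.3],0],[[5,0,0],0],[[5,0,0],0],[[5,0,0],0],[[3,0,0],0],[[0,0,0],0]]' --squeeze 12

```text
t: 10.4
ee_pos: [0.5566, 0.115, 0.0276]
tcp_rot: [2.994, 0.887, 0.0]
ft_force: [-1.4, -0.1, -0.4]
gripper_width: 0.0199
```

```bash
python3 -c "
from barov import *
to(.4948,.0748,.0275,33.0);tl();where()
g=arm.grab_frame('side');draw(g,arm.get_state(),205,220,100,75,8,'o7',th=.01)"
```

```text
t 10.4 pos [0.5566 0.115  0.0276] hd 33.0 tilt 1.08 F [-1.4 -0.1 -0.4] M [-0.108  0.192  0.058] w 19.9 q6 58.0
tool mm [-73.7   0.    0.5] turn 0.0
tool z lean: along heading -0.29 along tool y 1.04 world [ 0.32 -1.03] q [ 0.0046  0.4626  1.7527 -0.0226  0.9209  1.013 ] eff [-1.000e-02 -4.889e+01 -2.665e+01  1.000e-01 -3.500e-01  1.000e-01]
bar in clamp mm [-68.3   0.   14. ]
F clamp [-1.2  0.6 -0.4]
```

View pics/o7.png

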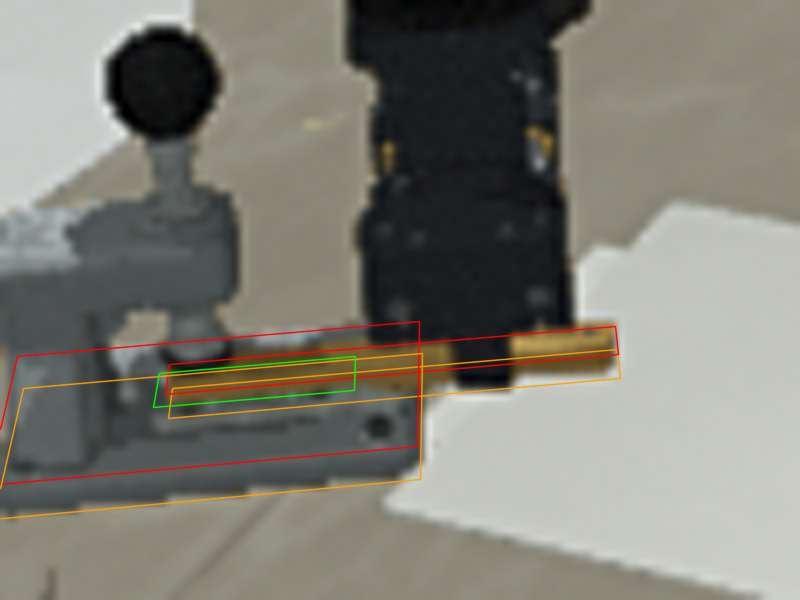

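Request:
drive_tool --series '[[[2,0,0],0],[[2,0,0],0],[[2,0,0],0],[[1.5,0,0],0],[[0,0,0],0]]' --squeeze 10

```text
t: 10.95
ee_pos: [0.5627, 0.119, 0.0277]
tcp_rot: [2.994, 0.887, -0.001]
ft_force: [-2.5, 0.9, 0.0]
gripper_width: 0.0201
```

```bash
python3 -c "
from barov import *
to(.4948,.0748,.0275,33.0);where()"
```

```text
t 10.95 pos [0.5627 0.119  0.0277] hd 32.98 tilt 1.08 F [-2.5  0.9  0. ] M [-0.039  0.211  0.082] w 20.1 q6 58.5
tool mm [-81.    0.1   0.7] turn -0.02
bar in clamp mm [-61.    0.1  14.1]
F clamp [-1.6  2.1  0. ]
```

Request:
drive_tool --series '[[[1.5,0,0],0],[[1,0,0],0],[[1,0,0],0]]'

```text
t: 11.25
ee_pos: [0.5653, 0.1208, 0.0275]
tcp_rot: [2.994, 0.887, -0.003]
ft_force: [-6.0, -3.4, 1.6]
gripper_width: 0.0197
```

```bash
python3 -c "
from barov import *
to(.4948,.0748,.0275,33.0);where()"
```

```text
t 11.25 pos [0.5653 0.1208 0.0275] hd 32.99 tilt 1.08 F [-6.  -3.4  1.6] M [-0.552  0.933  0.032] w 19.7 q6 58.7
tool mm [-84.2   0.2   0.7] turn -0.01
bar in clamp mm [-57.8   0.2  13.9]
F clamp [-6.9  0.4  1.6]
```

Request:
drive_tool --series '[[[0.7,0,0],0],[[0.7,0,0],0]]'

```text
t: 11.45
ee_pos: [0.5653, 0.1209, 0.0275]
tcp_rot: [2.993, 0.887, -0.009]
ft_force: [-5.8, -3.3, 4.1]
gripper_width: 0.0203
```

```bash
python3 -c "
from barov import *
to(.4948,.0748,.0275,33.0);where()
g=arm.grab_frame('side');draw(g,arm.get_state(),205,220,100,75,8,'o8',th=.01)"
```

```text
t 11.45 pos [0.5653 0.1209 0.0275] hd 33.02 tilt 1.16 F [-5.8 -3.3  4.1] M [-0.475  0.855  0.116] w 20.3 q6 58.8
tool mm [-84.3   0.2   0.9] turn 0.02
bar in clamp mm [-57.7   0.2  13.9]
F clamp [-6.7  0.4  4.1]
```

View pics/o8.png

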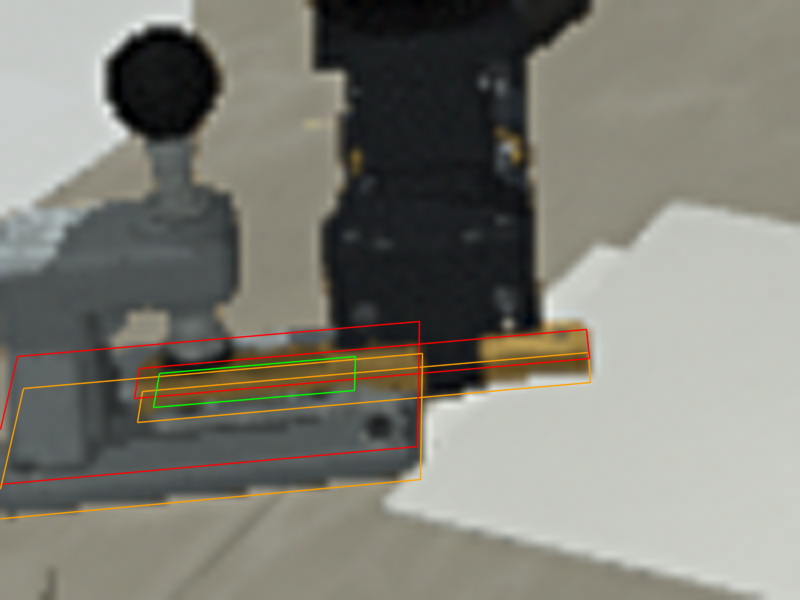

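Request:
drive_tool --series '[[[0,0,0],0],[[0,0,0],0],[[0,0,0],0],[[0,0,-8],0],[[0,0,-20],0],[[0,0,-30],0],[[-5,0,-40],0],[[-5,0,-40],0]]' --fingers 45

```text
t: 12.3
ee_pos: [0.5556, 0.1186, 0.1665]
tcp_rot: [2.996, 0.887, -0.015]
ft_force: [1.0, 0.1, 0.0]
gripper_width: 0.0451
```

```bash
python3 -c "
from barov import *
to(.6403,.1693,.22);tl()
g=arm.grab_frame('side');f=arm.grab_frame('top');draw(g,arm.get_state(),200,215,90,70,8,'o9',bar=False)
import pickle;pickle.dump((f,g),open('d2.pkl','wb'))
for fr in(f,g):
  for t in ('bar','ball_center'): print(t,[(d['bbox'],d['conf']) for d in arm.spot_in(fr,t)][:3])
save('t9t',cv2.resize(f['img'][100:200,170:290],None,fx=6,fy=6))"
```

```text
t 12.3 pos [0.5556 0.1186 0.1665] hd 32.96 tilt 1.11 F [1.  0.1 0. ] M [-0.033  0.006 -0.06 ] w 45.1 q6 58.1
tool mm [ 97.9   4.3 -54.8] turn None
tool z lean: along heading -0.8 along tool y 0.76 world [-0.26 -1.08] q [ 0.0115  0.2588  1.6916 -0.0201  1.196   1.0144] eff [ 5.500e-01 -4.099e+01 -2.981e+01 -3.000e-02 -9.000e-01  7.000e-02]
bar [([368.7, 243.1, 23.4, 65.1], 0.97)]
ball_center []
bar [([376.1, 230.0, 60.8, 16.0], 0.91), ([249.0, 265.6, 57.8, 13.3], 0.83), ([408.0, 203.8, 35.7, 16.1], 0.67)]
ball_center [([224.6, 231.6, 19.9, 17.9], 0.6)]
```

View pics/o9.png

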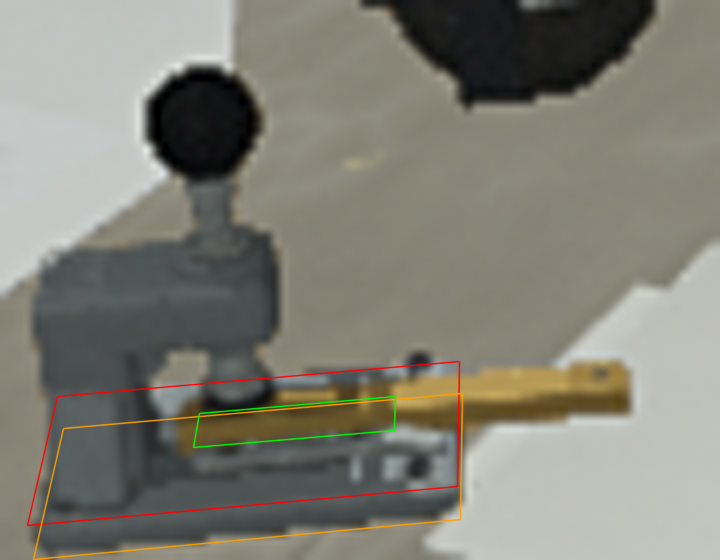

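View pics/t9t.png

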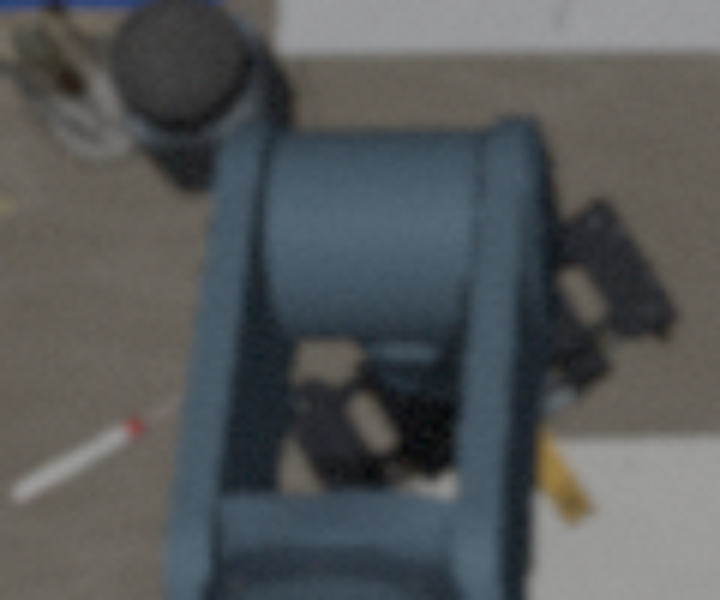

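```bash
python3 -c "
from h import *
import pickle
D=pickle.load(open('d0.pkl','rb'));f=D['top'];g=D['side']
save('cyl',np.hstack([cv2.resize(f['img'][90:150,170:250],None,fx=5,fy=5),cv2.resize(g['img'][200:360,140:190],None,fx=1.875*1,fy=1.875)]))
P=np.array([atz(f,[(200,111)],z)[0] for z in (0,.1,.15,.2)]);print(P);print(proj(g,P))
print('to ball',np.linalg.norm(P[:,:2]-[.6403,.1693],axis=1))"
```

```text
[[0.79542628 0.33874015 0.        ]
 [0.75998719 0.31179738 0.1       ]
 [0.74226765 0.298326   0.15      ]
 [0.7245481  0.28485461 0.2       ]]
[[144.29957242 293.22340016]
 [154.7578186  258.9234474 ]
 [160.2245113  240.92828835]
 [165.86127378 222.32507511]]
to ball [0.2297262  0.18609279 0.16445397 0.14300563]
```

View pics/cyl.png

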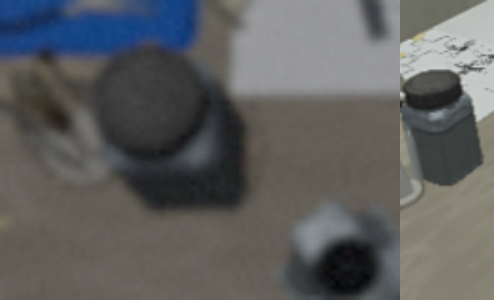

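View pics/side0.png

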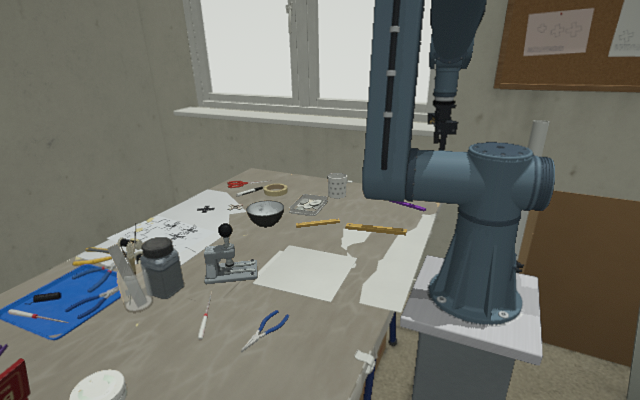

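Request:
drive_tool --series '[[[0,0,-15],-8.5],[[0,0,-15],-8.5],[[0,0,-5],-8.5],[[0,0,0],-8.5],[[0,0,0],-8.5],[[0,0,0],-8.5],[[0,0,0],-8.5],[[0,0,0],-8.5],[[0,0,0],-8.5],[[0,0,0],-8.5]]' --fingers 70

```text
t: 13.6
ee_pos: [0.5452, 0.1193, 0.1793]
tcp_rot: [-1.578, -2.685, 0.058]
ft_force: [0.3, -0.6, 0.4]
gripper_width: 0.07
```

Request:
drive_tool --series '[[[0,0,0],-8.5],[[0,0,0],-8.5],[[0,0,0],-8.5],[[0,0,0],-8.5],[[0,0,0],-8.5],[[0,0,0],-8.5],[[0,0,0],-8.5],[[0,0,0],-8.5],[[0,0,0],-8.5],[[0,0,0],-8.5]]'

```text
t: 14.6
ee_pos: [0.5339, 0.1194, 0.1574]
tcp_rot: [0.663, -2.988, 0.002]
ft_force: [-0.9, -0.2, -0.1]
gripper_width: 0.0696
```

```bash
python3 -c "
from barov import *
to(.6403,.1693,.19);tl()"
```

```text
t 14.6 pos [0.5339 0.1194 0.1574] hd -154.95 tilt 4.65 F [-0.9 -0.2 -0.1] M [ 0.148 -0.169 -0.009] w 69.6 q6 -113.9
tool mm [-114.6    0.8  -41.8] turn None
tool z lean: along heading 4.55 along tool y 0.94 world [-4.52 -1.07] q [ 0.013   0.273   1.6963 -0.0187  1.2516 -1.9879] eff [ 1.000e-02 -4.467e+01 -3.084e+01 -1.100e-01  4.200e-01  1.990e+00]
```

Request:
drive_tool --series '[[[0,0,0],0],[[0,0,0],0],[[0,0,0],0],[[0,0,0],0]]'

```text
t: 15.0
ee_pos: [0.5312, 0.1194, 0.1526]
tcp_rot: [0.65, -2.982, -0.001]
ft_force: [-0.0, -0.2, -0.3]
gripper_width: 0.0695
```

```bash
python3 -c "
from barov import *
to(.6403,.1693,.19);tl()"
```

```text
t 15.0 pos [0.5312 0.1194 0.1526] hd -155.35 tilt 5.15 F [-0.  -0.2 -0.3] M [ 0.077 -0.101  0.005] w 69.5 q6 -113.5
tool mm [-116.2    0.8  -47.7] turn None
tool z lean: along heading 5.02 along tool y 1.12 world [-5.03 -1.07] q [ 0.013   0.2794  1.6996 -0.0185  1.2507 -1.9806] eff [-1.000e-02 -4.450e+01 -3.048e+01 -1.100e-01  4.600e-01 -1.000e-02]
```

Request:
drive_tool --series '[[[0,0,0],-3],[[0,0,0],-3],[[0,0,0],-3],[[0,0,0],-3],[[0,0,0],-3],[[0,0,0],0]]'

```text
t: 15.6
ee_pos: [0.5312, 0.1195, 0.1525]
tcp_rot: [1.035, -2.872, -0.019]
ft_force: [-0.8, 1.1, 0.3]
gripper_width: 0.07
```

```bash
python3 -c "
from barov import *
to(.6403,.1693,.19);tl()"
```

```text
t 15.6 pos [0.5312 0.1195 0.1525] hd -140.26 tilt 5.14 F [-0.8  1.1  0.3] M [ 0.154 -0.156  0.025] w 70.0 q6 -128.5
tool mm [-112.4  -29.5  -47.9] turn None
tool z lean: along heading 4.55 along tool y 2.39 world [-5.02 -1.07] q [ 0.013   0.2796  1.6997 -0.0185  1.2503 -2.2431] eff [ -0.   -44.61 -30.55  -0.13   0.44  -0.53]
```

Request:
drive_tool --series '[[[-8,-2,-12],0],[[-11,-3,-12],0],[[-12,-3,-14],0],[[-12,-3,-14],0],[[-12,-3,-14],0],[[-12,-3,-14],0],[[-12,-3,-14],0],[[-12,-3,-14],0],[[-10,-3,-12],0],[[-6,-2,-8],0]]'

```text
t: 16.6
ee_pos: [0.645, 0.169, 0.2724]
tcp_rot: [0.995, -2.881, -0.019]
ft_force: [0.6, -0.1, 0.3]
gripper_width: 0.0701
```

```bash
python3 -c "
from barov import *
to(.6403,.1693,.19);tl()"
```

```text
t 16.6 pos [0.645  0.169  0.2724] hd -141.79 tilt 5.41 F [ 0.6 -0.1  0.3] M [ 0.125 -0.203 -0.025] w 70.1 q6 -123.3
tool mm [-3.4 -0.4 82.4] turn None
tool z lean: along heading 4.82 along tool y 2.44 world [-5.29 -1.07] q [ 0.0836  0.4299  1.2485 -0.0108  1.557  -2.1516] eff [-3.000e-02 -5.672e+01 -3.420e+01 -8.000e-02  2.700e-01 -4.000e-02]
```

Slow moves keep the lean almost constant, so now I try a fast drop to see whether it takes the lean back out.

Request:
drive_tool --series '[[[0,0,45],0],[[0,0,30],0],[[0,0,0],0],[[0,0,0],0]]'

```text
t: 17.0
ee_pos: [0.6413, 0.1682, 0.1998]
tcp_rot: [0.985, -2.892, -0.016]
ft_force: [-0.7, -0.5, -0.0]
gripper_width: 0.0702
```

```bash
python3 -c "
from barov import *
to(.6403,.1693,.19);tl()"
```

```text
t 17.0 pos [0.6413 0.1682 0.1998] hd -142.3 tilt 4.97 F [-0.7 -0.5 -0. ] M [ 0.099 -0.171 -0.   ] w 70.2 q6 -122.7
tool mm [-0.6  1.1  9.9] turn None
tool z lean: along heading 4.47 along tool y 2.16 world [-4.86 -1.03] q [ 0.0829  0.4717  1.3375 -0.011   1.4186 -2.1422] eff [ 1.000e-02 -5.465e+01 -3.189e+01 -9.000e-02  4.000e-01  0.000e+00]
```

Request:
drive_tool --series '[[[0,0,0],8.5],[[0,0,0],8.5],[[0,0,0],8.5],[[0,0,0],8.5],[[0,0,0],0]]'

```text
t: 17.5
ee_pos: [0.6451, 0.1685, 0.2093]
tcp_rot: [0.075, -3.065, 0.024]
ft_force: [-0.5, 0.1, 1.1]
gripper_width: 0.0698
```

```bash
python3 -c "
from barov import *
to(.6403,.1693,.19);tl()"
```

```text
t 17.5 pos [0.6451 0.1685 0.2093] hd -177.24 tilt 4.4 F [-0.5  0.1  1.1] M [ 0.073 -0.166  0.008] w 69.8 q6 -87.9
tool mm [ 3.3  1.3 19.6] turn None
tool z lean: along heading 4.33 along tool y -0.77 world [-4.29 -0.98] q [ 0.0829  0.4648  1.327  -0.011   1.4258 -1.5345] eff [ 0.000e+00 -5.620e+01 -3.347e+01 -5.000e-02  4.100e-01  1.430e+00]
```

Request:
drive_tool --series '[[[0,0,0],3],[[0,0,0],3],[[0,0,0],0]]'

```text
t: 17.8
ee_pos: [0.6472, 0.1686, 0.2144]
tcp_rot: [-0.076, -3.072, 0.028]
ft_force: [1.5, 0.1, 0.8]
gripper_width: 0.0699
```

```bash
python3 -c "
from barov import *
to(.6403,.1693,.19);tl()"
```

```text
t 17.8 pos [0.6472 0.1686 0.2144] hd 177.13 tilt 4.04 F [1.5 0.1 0.8] M [ 0.065 -0.138 -0.026] w 69.9 q6 -82.3
tool mm [ 5.2  0.8 24.8] turn None
tool z lean: along heading 3.87 along tool y -1.15 world [-3.92 -0.96] q [ 0.0829  0.4607  1.3221 -0.0111  1.4285 -1.4366] eff [ 0.000e+00 -5.635e+01 -3.376e+01 -5.000e-02  3.800e-01  5.600e-01]
```

Request:
drive_tool --series '[[[0,0,0],8.5],[[0,0,0],8.5],[[0,0,0],8.5],[[0,0,0],8.5],[[0,0,0],0]]'

```text
t: 18.3
ee_pos: [0.6492, 0.1688, 0.2196]
tcp_rot: [-0.978, -2.929, 0.054]
ft_force: [0.1, -0.5, -0.2]
gripper_width: 0.0697
```

```bash
python3 -c "
from barov import *
to(.6403,.1693,.19);tl()"
```

```text
t 18.3 pos [0.6492 0.1688 0.2196] hd 143.02 tilt 3.68 F [ 0.1 -0.5 -0.2] M [ 0.021 -0.142 -0.012] w 69.7 q6 -48.2
tool mm [ 6.2 -3.4 30.1] turn None
tool z lean: along heading 2.28 along tool y -2.88 world [-3.56 -0.93] q [ 0.0829  0.4564  1.317  -0.0112  1.4314 -0.8417] eff [  0.   -56.39 -33.98   0.     0.34   1.55]
```

Request:
drive_tool --series '[[[0,0,-6],-8.5],[[0,0,-10],-8.5],[[0,0,-12],-8.5],[[0,0,-12],-8.5],[[0,0,-12],-8.5],[[0,0,-12],-8.5],[[0,0,-12],-8.5],[[0,0,-12],-8.5],[[0,0,-8],-8.5],[[0,0,-4],-8.5]]'

```text
t: 19.3
ee_pos: [0.6561, 0.1704, 0.3281]
tcp_rot: [1.295, -2.797, -0.015]
ft_force: [0.6, -0.8, -0.3]
gripper_width: 0.0695
```

```bash
python3 -c "
from barov import *
to(.6403,.1693,.2);tl()"
```

```text
t 19.3 pos [0.6561 0.1704 0.3281] hd -130.26 tilt 3.47 F [ 0.6 -0.8 -0.3] M [ 0.129 -0.136 -0.01 ] w 69.5 q6 -134.9
tool mm [  4.6   7.  128.8] turn None
tool z lean: along heading 2.87 along tool y 1.95 world [-3.34 -0.93] q [ 0.0845  0.4034  1.173  -0.0113  1.6248 -2.3538] eff [  0.   -56.01 -35.89  -0.11   0.27   1.99]
```

Request:
drive_tool --series '[[[0,0,40],0],[[0,0,40],0],[[0,0,40],0],[[0,0,0],0],[[0,0,0],0],[[0,0,0],0],[[0,0,0],0],[[0,0,0],0]]'

```text
t: 20.1
ee_pos: [0.6557, 0.169, 0.2198]
tcp_rot: [1.361, -2.787, -0.005]
ft_force: [0.9, -0.5, 0.7]
gripper_width: 0.0699
```

```bash
python3 -c "
from barov import *
to(.6403,.1693,.2);tl()"
```

```text
t 20.1 pos [0.6557 0.169  0.2198] hd -127.93 tilt 2.32 F [ 0.9 -0.5  0.7] M [ 0.112 -0.147 -0.024] w 69.9 q6 -137.2
tool mm [ 8.5 11.9 20.3] turn None
tool z lean: along heading 1.99 along tool y 1.19 world [-2.16 -0.84] q [ 0.0826  0.4543  1.3189 -0.0117  1.4073 -2.3946] eff [-2.000e-02 -5.629e+01 -3.404e+01 -1.200e-01  2.200e-01 -1.000e-02]
```

Request:
drive_tool --series '[[[4,6,10],0],[[4,5,10],0],[[1,1,2],0],[[0,0,0],0],[[0,0,0],0]]'

```text
t: 20.6
ee_pos: [0.639, 0.1692, 0.1988]
tcp_rot: [1.364, -2.789, -0.004]
ft_force: [0.7, 0.2, -0.2]
gripper_width: 0.0701
```

```bash
python3 -c "
from barov import *
to(.6403,.1693,.1326);tl()
g=arm.grab_frame('side');save('t10',cv2.resize(g['img'][190:290,190:290],None,fx=6,fy=6))"
```

```text
t 20.6 pos [0.639  0.1692 0.1988] hd -127.86 tilt 2.15 F [ 0.7  0.2 -0.2] M [ 0.108 -0.164 -0.025] w 70.1 q6 -137.1
tool mm [-3.  -2.2 66.1] turn None
tool z lean: along heading 1.87 along tool y 1.06 world [-1.98 -0.82] q [ 0.085   0.436   1.3878 -0.0117  1.3535 -2.3928] eff [ 5.000e-02 -5.497e+01 -3.331e+01 -1.100e-01  2.000e-01  0.000e+00]
```

View pics/t10.png

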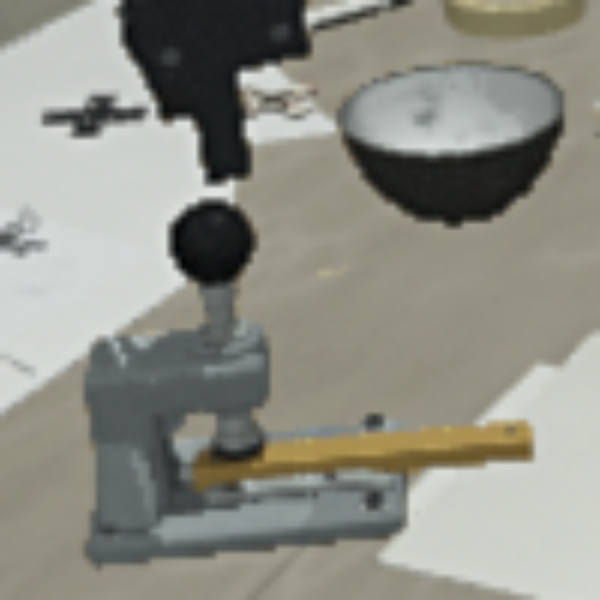

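Request:
drive_tool --series '[[[-1,-0.5,12],0],[[0,0,15],0],[[0,0,15],0],[[0,0,12],0],[[0,0,6],0],[[0,0,2],0],[[0,0,0],0]]'

```text
t: 21.35
ee_pos: [0.6371, 0.1685, 0.1291]
tcp_rot: [1.362, -2.786, -0.005]
ft_force: [0.3, 0.1, -0.0]
gripper_width: 0.0699
```

```bash
python3 -c "
from barov import *
to(.6403,.1693,.1326);tl()"
```

```text
t 21.35 pos [0.6371 0.1685 0.1291] hd -127.87 tilt 2.32 F [ 0.3  0.1 -0. ] M [ 0.16  -0.14  -0.026] w 69.9 q6 -137.0
tool mm [-2.5 -2.  -3.6] turn None
tool z lean: along heading 1.99 along tool y 1.19 world [-2.16 -0.84] q [ 0.0841  0.5069  1.437  -0.0121  1.2365 -2.3919] eff [-3.000e-02 -5.585e+01 -3.123e+01 -1.100e-01  1.600e-01  0.000e+00]
```

Request:
drive_tool --series '[[[-2.5,-2,-2],0],[[0,0,-1],0],[[0,0,0],0]]'

```text
t: 21.65
ee_pos: [0.6417, 0.1694, 0.1337]
tcp_rot: [1.363, -2.788, -0.004]
ft_force: [-0.5, 0.1, 0.5]
gripper_width: 0.0701
```

```bash
python3 -c "
from barov import *
to(.6403,.1693,.1326);tl()
g=arm.grab_frame('side');save('t11',cv2.resize(g['img'][200:290,190:290],None,fx=7,fy=7))"
```

```text
t 21.65 pos [0.6417 0.1694 0.1337] hd -127.88 tilt 2.18 F [-0.5  0.1  0.5] M [ 0.162 -0.13  -0.004] w 70.1 q6 -137.0
tool mm [0.9 1.  1.1] turn None
tool z lean: along heading 1.89 along tool y 1.08 world [-2.02 -0.83] q [ 0.085   0.5094  1.4231 -0.0121  1.2454 -2.3912] eff [-2.000e-02 -5.636e+01 -3.162e+01 -1.100e-01  2.200e-01  0.000e+00]
```

View pics/t11.png

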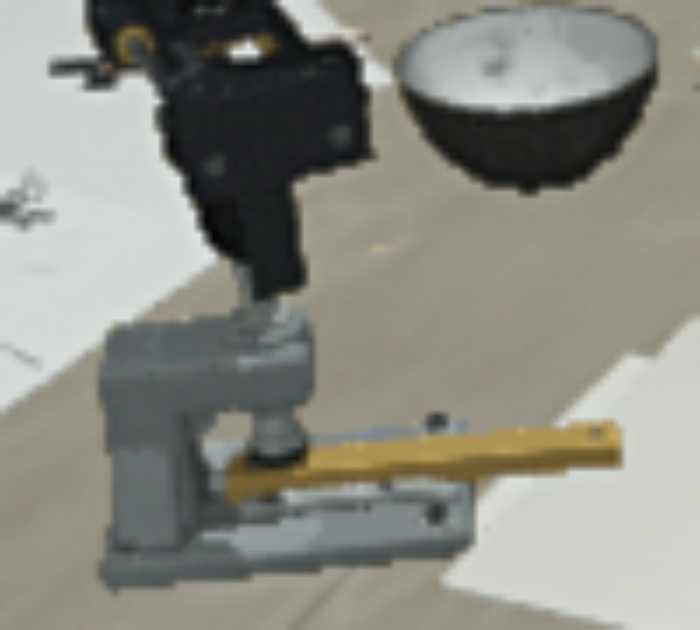

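Request:
drive_tool --series '[[[0,0,0],0],[[0,0,0],0],[[0,0,0],0],[[0,0,0],0]]' --fingers 0 --squeeze 30

```text
t: 22.1
ee_pos: [0.6404, 0.1708, 0.1346]
tcp_rot: [1.363, -2.787, -0.009]
ft_force: [-11.7, 9.8, 6.7]
gripper_width: 0.0403
```

```bash
python3 -c "
from barov import *
to(.6403,.1693,.1326);tl()"
```

```text
t 22.1 pos [0.6404 0.1708 0.1346] hd -127.87 tilt 2.26 F [-11.7   9.8   6.7] M [ 1.598  1.884 -0.073] w 40.3 q6 -137.0
tool mm [ 1.2 -0.9  2. ] turn None
tool z lean: along heading 1.86 along tool y 1.28 world [-2.15 -0.68] q [ 0.086   0.5077  1.4237 -0.0091  1.2487 -2.3912] eff [-8.240e+00 -5.459e+01 -3.553e+01 -3.310e+00 -3.460e+00 -1.000e-02]
```

Request:
drive_tool --series '[[[0,0,0],0],[[0,0,0.2],5],[[0,0,0.2],5],[[0,0,0.2],5],[[0,0,0.2],5],[[0,0,0],0]]'

```text
t: 22.7
ee_pos: [0.6397, 0.1715, 0.134]
tcp_rot: [0.84, -2.985, 0.0]
ft_force: [0.7, -0.5, 0.8]
gripper_width: 0.0381
```

```bash
python3 -c "
from barov import *
to(.6403,.1693,.1326);tl()"
```

```text
t 22.7 pos [0.6397 0.1715 0.134 ] hd -148.55 tilt 2.31 F [ 0.7 -0.5  0.8] M [ 0.497  0.136 -0.085] w 38.1 q6 -116.3
tool mm [ 0.6 -2.2  1.4] turn None
tool z lean: along heading 2.23 along tool y 0.62 world [-2.22 -0.63] q [ 0.0866  0.5079  1.4248 -0.008   1.2486 -2.0302] eff [  0.31 -56.37 -31.67  -0.54  -0.     0.75]
```

```bash
python3 -c "
from barov import *
g=arm.grab_frame('side');save('t12',cv2.resize(g['img'][215:285,195:275],None,fx=10,fy=10)[:600,:800]);print(arm.get_state()['gripper_width'])"
```

```text
0.03823975446054271
```

View pics/t12.png

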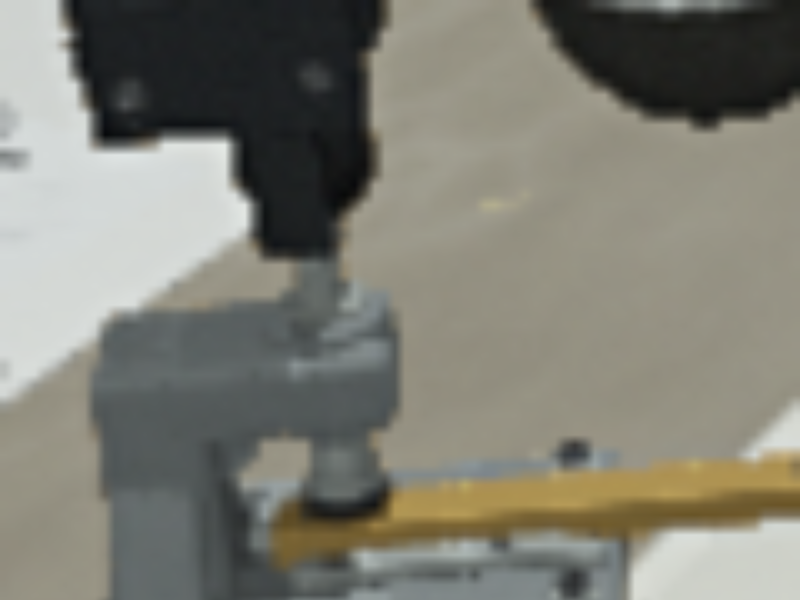

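Request:
drive_tool --series '[[[0,0,0.2],5],[[0,0,0.2],5],[[0,0,0.2],5],[[0,0,0.2],5],[[0,0,0.2],5]]'

```text
t: 23.25
ee_pos: [0.6399, 0.1712, 0.1328]
tcp_rot: [0.174, -3.098, 0.012]
ft_force: [-0.6, -0.3, 0.8]
gripper_width: 0.0386
```

```bash
python3 -c "
from barov import *
to(.6403,.1693,.1326);tl()
g=arm.grab_frame('side');save('t13',cv2.resize(g['img'][215:285,195:275],None,fx=10,fy=10)[:600,:800])"
```

```text
t 23.25 pos [0.6399 0.1712 0.1328] hd -173.58 tilt 2.28 F [-0.6 -0.3  0.8] M [ 0.572 -0.084  0.146] w 38.6 q6 -91.4
tool mm [-0.1 -2.   0.2] turn None
tool z lean: along heading 2.25 along tool y -0.33 world [-2.2  -0.58] q [ 0.0858  0.5092  1.4254 -0.0071  1.2462 -1.5948] eff [  0.27 -56.46 -31.64  -0.38   0.26  -0.99]
```

View pics/t13.png

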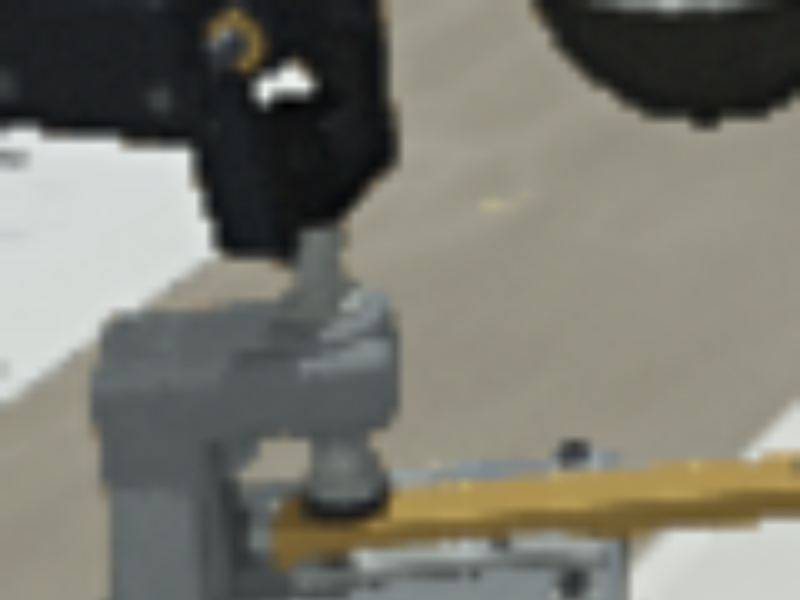

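Create m.py:
```python
from barov import *
s=arm.get_state();R=Ro.from_rotvec(s['tcp_rot']).as_matrix()
print('t',round(s['t'],2),'q6',round(np.degrees(s['q'][5]),1),'Mz',round(s['wrist_torque'][2],3),'Mtool',round(float(s['wrist_torque']@R[:,2]),3),'eff6',round(s['effort'][5],2),'F',np.round(s['ft_force'],1),'pos',np.round(s['ee_pos'],4),'w',round(s['gripper_width']*1000,1),'tilt',round(np.degrees(np.arccos(-R[2,2])),2))
```

```text
(no output)
```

Request:
drive_tool --series '[[[0,0,0.2],5],[[0,0,0.2],5],[[0,0,0.2],5],[[0,0,0.2],5]]'

```text
t: 23.7
ee_pos: [0.6401, 0.171, 0.1319]
tcp_rot: [-0.369, -3.083, 0.022]
ft_force: [-1.1, -1.3, 0.5]
gripper_width: 0.0379
```

```bash
python3 m.py
```

```text
t 23.7 q6 -71.3 Mz 0.145 Mtool -0.164 eff6 -0.98 F [-1.1 -1.3  0.5] pos [0.6401 0.171  0.1319] w 37.9 tilt 2.25
```

Request:
drive_tool --series '[[[0,0,0.2],5],[[0,0,0.2],5],[[0,0,0.2],5],[[0,0,0.2],5]]'

```text
t: 24.1
ee_pos: [0.64, 0.1707, 0.1311]
tcp_rot: [-0.897, -2.976, 0.032]
ft_force: [-1.6, -0.4, 0.9]
gripper_width: 0.0378
```

```bash
python3 m.py
```

```text
t 24.1 q6 -51.5 Mz 0.114 Mtool -0.128 eff6 -0.98 F [-1.6 -0.4  0.9] pos [0.64   0.1707 0.1311] w 37.8 tilt 2.22
```

Request:
drive_tool --series '[[[0,0,0.2],5],[[0,0,0.1],5],[[0,0,0.2],5],[[0,0,0.1],5]]'

```text
t: 24.5
ee_pos: [0.6399, 0.1703, 0.1303]
tcp_rot: [-1.399, -2.781, 0.041]
ft_force: [-1.3, -1.0, 0.0]
gripper_width: 0.038
```

```bash
python3 m.py
```

```text
t 24.5 q6 -31.6 Mz 0.174 Mtool -0.18 eff6 -0.99 F [-1.3 -1.   0. ] pos [0.6399 0.1703 0.1303] w 38.0 tilt 2.22
```

Request:
drive_tool --series '[[[0,0,0.2],5],[[0,0,0.1],5],[[0,0,0.2],5],[[0,0,0.1],5]]'

```text
t: 24.9
ee_pos: [0.6396, 0.1701, 0.1296]
tcp_rot: [-1.861, -2.502, 0.049]
ft_force: [-2.1, -0.2, -0.2]
gripper_width: 0.0377
```

```bash
python3 m.py; python3 -c "
from h import *
g=arm.grab_frame('side');save('t14',cv2.resize(g['img'][235:285,205:275],None,fx=11,fy=11))"
```

```text
t 24.9 q6 -11.7 Mz 0.105 Mtool -0.108 eff6 -1.0 F [-2.1 -0.2 -0.2] pos [0.6396 0.1701 0.1296] w 37.7 tilt 2.22
```

View pics/t14.png

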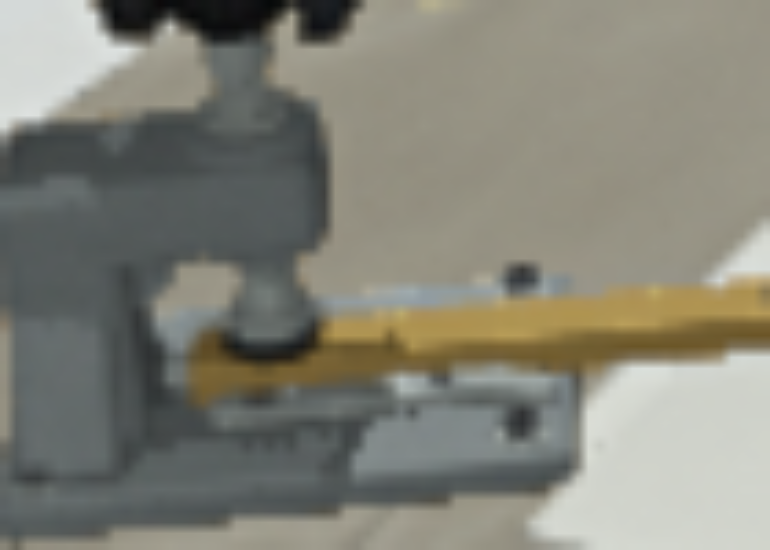

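Request:
drive_tool --series '[[[0,0,0.2],5],[[0,0,0.1],5],[[0,0,0.2],5],[[0,0,0.1],5]]'

```text
t: 25.35
ee_pos: [0.6392, 0.17, 0.1289]
tcp_rot: [-2.267, -2.151, 0.056]
ft_force: [-1.1, -0.1, 0.5]
gripper_width: 0.0377
```

```bash
python3 m.py
```

```text
t 25.35 q6 8.1 Mz 0.196 Mtool -0.193 eff6 -0.96 F [-1.1 -0.1  0.5] pos [0.6392 0.17   0.1289] w 37.7 tilt 2.24
```

Request:
drive_tool --series '[[[0,0,0.2],5],[[0,0,0.1],5],[[0,0,0.2],5],[[0,0,0.1],5]]'

```text
t: 25.75
ee_pos: [0.6388, 0.1701, 0.1284]
tcp_rot: [-2.606, -1.738, 0.061]
ft_force: [-0.4, 0.4, -0.6]
gripper_width: 0.0381
```

```bash
python3 m.py
```

```text
t 25.75 q6 27.8 Mz 0.226 Mtool -0.227 eff6 -0.92 F [-0.4  0.4 -0.6] pos [0.6388 0.1701 0.1284] w 38.1 tilt 2.28
```

Request:
drive_tool --series '[[[0,0,-0.1],-5],[[0,0,-0.2],-5]]'

```text
t: 25.95
ee_pos: [0.639, 0.17, 0.1287]
tcp_rot: [-2.431, -1.971, 0.059]
ft_force: [-0.9, 0.2, 0.1]
gripper_width: 0.0381
```

```bash
python3 m.py
```

```text
t 25.95 q6 17.1 Mz -0.103 Mtool 0.107 eff6 1.21 F [-0.9  0.2  0.1] pos [0.639  0.17   0.1287] w 38.1 tilt 2.25
```

Request:
drive_tool --series '[[[0,0,-0.1],-5],[[0,0,-0.2],-5]]'

```text
t: 26.15
ee_pos: [0.6392, 0.17, 0.129]
tcp_rot: [-2.229, -2.193, 0.056]
ft_force: [-1.0, 0.7, -0.3]
gripper_width: 0.0384
```

```bash
python3 m.py
```

```text
t 26.15 q6 6.2 Mz -0.177 Mtool 0.181 eff6 1.13 F [-1.   0.7 -0.3] pos [0.6392 0.17   0.129 ] w 38.4 tilt 2.22
```

Request:
drive_tool --series '[[[0,0,-0.1],-5],[[0,0,-0.2],-5]]'

```text
t: 26.35
ee_pos: [0.6394, 0.17, 0.1293]
tcp_rot: [-2.008, -2.394, 0.053]
ft_force: [-0.3, 0.4, -0.7]
gripper_width: 0.038
```

```bash
python3 m.py
```

```text
t 26.35 q6 -4.8 Mz -0.183 Mtool 0.183 eff6 1.1 F [-0.3  0.4 -0.7] pos [0.6394 0.17   0.1293] w 38.0 tilt 2.18
```

Request:
drive_tool --series '[[[0,0,-0.1],-5],[[0,0,-0.2],-5]]'

```text
t: 26.55
ee_pos: [0.6396, 0.1701, 0.1297]
tcp_rot: [-1.768, -2.573, 0.05]
ft_force: [-0.6, 0.5, -0.8]
gripper_width: 0.0377
```

```bash
python3 m.py
```

```text
t 26.55 q6 -15.8 Mz -0.169 Mtool 0.17 eff6 1.1 F [-0.6  0.5 -0.8] pos [0.6396 0.1701 0.1297] w 37.7 tilt 2.14
```

Request:
drive_tool --series '[[[0,0,-0.1],-5],[[0,0,-0.2],-5]]'

```text
t: 26.75
ee_pos: [0.6398, 0.1701, 0.13]
tcp_rot: [-1.513, -2.728, 0.046]
ft_force: [-0.7, 1.1, -0.7]
gripper_width: 0.0376
```

```bash
python3 m.py
```

```text
t 26.75 q6 -26.8 Mz -0.118 Mtool 0.114 eff6 1.1 F [-0.7  1.1 -0.7] pos [0.6398 0.1701 0.13  ] w 37.6 tilt 2.1
```

Request:
drive_tool --series '[[[0,0,0.1],5],[[0,0,0.2],5],[[0,0,0.1],5]]'

```text
t: 27.05
ee_pos: [0.6396, 0.17, 0.1296]
tcp_rot: [-1.844, -2.521, 0.051]
ft_force: [-2.4, -0.5, -0.1]
gripper_width: 0.038
```

```bash
python3 m.py
```

```text
t 27.05 q6 -12.4 Mz 0.117 Mtool -0.116 eff6 -1.03 F [-2.4 -0.5 -0.1] pos [0.6396 0.17   0.1296] w 38.0 tilt 2.12
```

Request:
drive_tool --series '[[[0,0,0.1],5]]'

```text
t: 27.15
ee_pos: [0.6395, 0.17, 0.1294]
tcp_rot: [-1.951, -2.441, 0.052]
ft_force: [-0.9, 0.1, 0.7]
gripper_width: 0.0376
```

```bash
python3 m.py
```

```text
t 27.15 q6 -7.5 Mz 0.156 Mtool -0.156 eff6 -0.99 F [-0.9  0.1  0.7] pos [0.6395 0.17   0.1294] w 37.6 tilt 2.13
```

Request:
drive_tool --series '[[[0,0,0.2],5]]'

```text
t: 27.25
ee_pos: [0.6394, 0.17, 0.1293]
tcp_rot: [-2.055, -2.357, 0.054]
ft_force: [-1.4, -0.6, 1.3]
gripper_width: 0.0379
```

```bash
python3 m.py
```

```text
t 27.25 q6 -2.5 Mz 0.106 Mtool -0.106 eff6 -0.99 F [-1.4 -0.6  1.3] pos [0.6394 0.17   0.1293] w 37.9 tilt 2.14
```

Request:
drive_tool --series '[[[0,0,0.1],5]]'

```text
t: 27.35
ee_pos: [0.6394, 0.17, 0.1291]
tcp_rot: [-2.155, -2.268, 0.055]
ft_force: [-1.3, -0.2, 0.4]
gripper_width: 0.038
```

```bash
python3 m.py
```

```text
t 27.35 q6 2.4 Mz 0.146 Mtool -0.146 eff6 -0.97 F [-1.3 -0.2  0.4] pos [0.6394 0.17   0.1291] w 38.0 tilt 2.15
```

Request:
drive_tool --series '[[[0,0,0.2],5]]'

```text
t: 27.45
ee_pos: [0.6392, 0.17, 0.129]
tcp_rot: [-2.251, -2.175, 0.056]
ft_force: [-1.2, 0.8, 0.5]
gripper_width: 0.0378
```

```bash
python3 m.py
```

```text
t 27.45 q6 7.3 Mz 0.201 Mtool -0.2 eff6 -0.97 F [-1.2  0.8  0.5] pos [0.6392 0.17   0.129 ] w 37.8 tilt 2.16
```

Request:
drive_tool --series '[[[0,0,0.1],5]]'

```text
t: 27.55
ee_pos: [0.6391, 0.17, 0.1288]
tcp_rot: [-2.343, -2.078, 0.057]
ft_force: [-0.6, 0.3, 0.8]
gripper_width: 0.0379
```

```bash
python3 m.py
```

```text
t 27.55 q6 12.2 Mz 0.189 Mtool -0.189 eff6 -0.95 F [-0.6  0.3  0.8] pos [0.6391 0.17   0.1288] w 37.9 tilt 2.17
```

Request:
drive_tool --series '[[[0,0,0.2],5]]'

```text
t: 27.65
ee_pos: [0.639, 0.17, 0.1287]
tcp_rot: [-2.431, -1.977, 0.059]
ft_force: [-1.1, 0.2, 1.0]
gripper_width: 0.0375
```

```bash
python3 m.py
```

```text
t 27.65 q6 17.1 Mz 0.203 Mtool -0.206 eff6 -0.95 F [-1.1  0.2  1. ] pos [0.639  0.17   0.1287] w 37.5 tilt 2.18
```

Request:
drive_tool --series '[[[0,0,0.1],5]]'

```text
t: 27.75
ee_pos: [0.6389, 0.17, 0.1286]
tcp_rot: [-2.515, -1.873, 0.059]
ft_force: [-1.1, 0.7, 0.9]
gripper_width: 0.0378
```

```bash
python3 m.py
```

```text
t 27.75 q6 22.0 Mz 0.189 Mtool -0.191 eff6 -0.93 F [-1.1  0.7  0.9] pos [0.6389 0.17   0.1286] w 37.8 tilt 2.19
```

Request:
drive_tool --series '[[[0,0,0.1],5],[[0,0,0],0],[[0,0,0],0]]'

```text
t: 28.05
ee_pos: [0.6389, 0.17, 0.1284]
tcp_rot: [-2.587, -1.775, 0.06]
ft_force: [-0.4, 0.1, -0.1]
gripper_width: 0.0375
```

```bash
python3 m.py
```

```text
t 28.05 q6 26.5 Mz -0.112 Mtool 0.11 eff6 0.02 F [-0.4  0.1 -0.1] pos [0.6389 0.17   0.1284] w 37.5 tilt 2.21
```

Request:
drive_tool --series '[[[0,0,0],0],[[0,0,0],0],[[0,0,0],0],[[0,0,0],0]]' --fingers 75

```text
t: 28.45
ee_pos: [0.6391, 0.1698, 0.1284]
tcp_rot: [-2.58, -1.785, 0.06]
ft_force: [-0.5, 0.8, -0.1]
gripper_width: 0.0676
```

```bash
python3 m.py
```

```text
t 28.45 q6 26.0 Mz 0.04 Mtool -0.038 eff6 -0.01 F [-0.5  0.8 -0.1] pos [0.6391 0.1698 0.1284] w 67.6 tilt 2.2
```

Released. Now straight up, and a look.

Request:
drive_tool --series '[[[0,0,-8],0],[[0,0,-15],0],[[0,0,-20],0],[[0,0,-25],0],[[0,0,-25],0],[[0,0,-25],0],[[0,0,-25],0],[[0,0,-15],0],[[0,0,0],0],[[0,0,0],0]]'

```text
t: 29.45
ee_pos: [0.6455, 0.1732, 0.3043]
tcp_rot: [2.581, 1.789, -0.048]
ft_force: [0.7, -0.8, -0.4]
gripper_width: 0.075
```

```bash
python3 m.py; python3 -c "
from barov import *
import pickle
g=arm.grab_frame('side');f=arm.grab_frame('top');draw(g,None,205,215,80,70,10,'fin',bar=False)
a=cv2.imread('pics/fin.png')[:600];cv2.imwrite('pics/fin.png',a)
save('fin_full',g['img'])
g0=pickle.load(open('d0.pkl','rb'))['side']
for t in('needle_file','pliers','tin_tray','bar','ball_center','foot'):
  print(t,[np.round(d['bbox'],1).tolist() for d in arm.spot_in(g,t)])
o=proj(g,cl([(-.138,0,.02)]));print(o)"
```

```text
t 29.45 q6 25.9 Mz -0.005 Mtool 0.005 eff6 -0.0 F [ 0.7 -0.8 -0.4] pos [0.6455 0.1732 0.3043] w 75.0 tilt 1.74
needle_file [[205.9, 315.9, 18.9, 51.5]]
pliers [[267.4, 332.2, 46.5, 42.6]]
tin_tray [[308.1, 206.6, 37.4, 23.9]]
bar [[250.6, 265.7, 56.6, 14.4], [376.7, 230.2, 57.8, 14.7], [406.4, 205.4, 35.5, 14.1]]
ball_center [[224.1, 232.4, 16.5, 11.3]]
foot [[231.9, 265.6, 8.1, 10.2]]
[[278.16696436 263.55989068]]
```

View pics/fin.png

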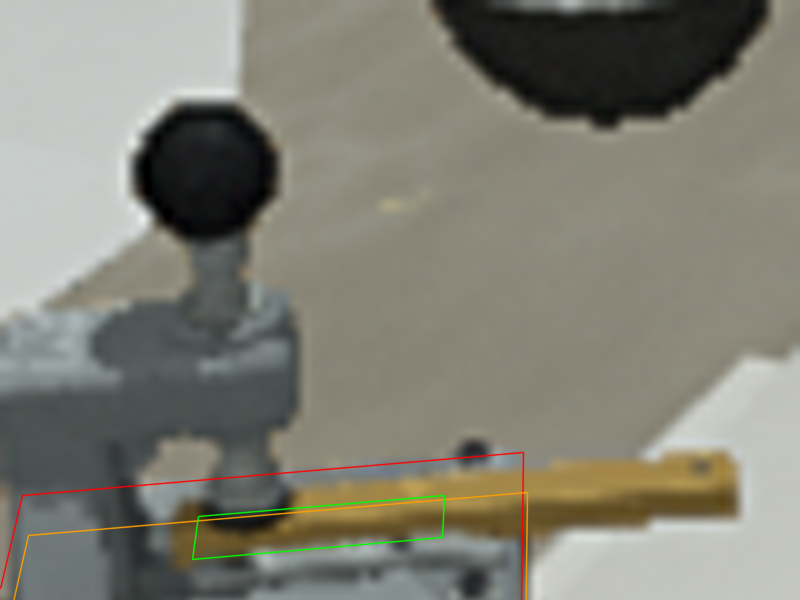

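View pics/fin_full.png

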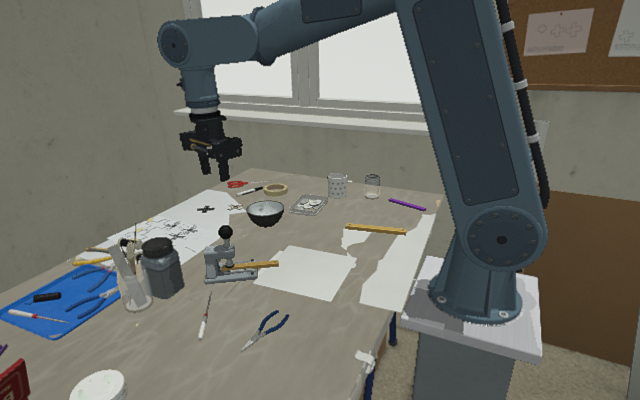

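```bash
python3 -c "
from h import *
print(arm.hand_in())"
```

```text
the job is handed in; nothing more can be done
None
```

I loaded the smaller yellow bar into the clamp and handed the job in at about 29.5 s of the 72 s allowed. No verdict came back.

- **Bar position:** I slid it in along the channel floor until it met the stop with about 7 N. Its middle was then about 0.058 m in front of the screw axis and 0.2 mm off the channel's middle. In the last picture its free end is within about 0.6 px (1–2 mm) of where a bar that is home should be.
- **Clamping force:** I turned the knob about 30° past the point where the foot touches, and estimate a hold of about 45 N, give or take 10 N. It comes only from the wrist and motor torque, since nothing measures the foot's force directly. The two signals put first contact about 7° apart, which is roughly 10 N. I backed the knob off once to measure the contact point better, then turned it up again.
- **Release:** The gripper is open and about 0.17 m clear of the ball, and the tool reads no outside force.
- **Bystanders:** The pliers and tray were found within about 4 px of where they started. The file's box was about 4 px off and larger, but in the picture it looks unmoved, and the arm never went near any of them.
- **What did not go smoothly:** After fast moves the arm kept drifting and its tool leaned by up to 5°. I brought the lean down to about 2° before gripping the ball. On the first try at the bar the descent also drifted about 10 mm sideways, so I lifted and redid it. The bar did not appear to have moved.

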